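Stack the drying trays, stand the toppled vases on top, zero the batch counter

ROBOT

A 7-joint arm with a two-finger parallel gripper is mounted at the origin on the work surface. World frame = base frame: x ahead of the robot, y to its left, z up, the work surface at z = 0. Lengths are in m, angles in rad, forces in N, time in s.
With the tool pointing down it reaches from about 0.375 to 0.925 m from the base axis. Payload 3.1 kg.
Tool frame: the origin (TCP) lies between the finger pads; the fingertips stand 19 mm ahead of it and the grasp point (between the pads) is the TCP; x points along the fingers, z is the direction in which the jaws open and shut, and the axes are right-handed (so a half turn about x gives the same grasp; the last joint's range is limited). The gripper opens to 85 mm and grips with 20 to 120 N. Pads are 22 mm wide; open, the fingers measure 114 mm over their backs; the gripper's body (76 mm by 85 mm) begins 54 mm behind the grasp point. The pads swing forward as they close: fully open they stand 13 mm farther back than shut.
Start: joints at [1.091, 0.383, 0.044, 1.598, -0.018, 1.161, -0.05], TCP at [0.242, -0.603, 0.25] pointing down, gripper open.
Joint ranges: [-2.61, 2.61], [-0.41, 2.15], [-1.48, 1.57], [0, 2.5], [-1.57, 4.71], [0.05, 1.97], [-2.85, 2.85]. Speed limits (rad/s): [2.79, 2.79, 3.14, 3.14, 3.14, 3.14, 3.14].

INTERFACE

Orientations are given as [roll, pitch, yaw] about the fixed x, y, z axes, in that order (R = Rz(yaw) Ry(pitch) Rx(roll)).
In Python, from station import env gives the robot as it stands.
- The arm moves only by the shell command python3 -m pendant 'ROWS' [FORCE]. ROWS is JSON, a list that holds one entry, the list of rows, each a list of 7 numbers: the closure in counts, from 0 (fully open) to 255 (shut), then the shift along the world's x, y, z in m, then the turn, a rotation vector about the world's x, y, z in rad. A call has exactly 8 rows; each row is the pose to reach, as a shift and turn from the pose commanded when the call began; what a row does not reach only later rows make up. A row lasts 1/12 s, in which the tool goes at most 41.7 mm and 7.16 degrees, less where a joint would pass 70% of its speed; a pose out of reach is approached as far as the arm can. A call with a gripper value outside its range is refused whole. The fingers move at their own pace and stop on an object; FORCE is the grip in N (left out, the last holds). Time passes only in rows, so rows that repeat a pose let the fingers close, or fill a call up. It gives the time, the measured TCP pose, the force and the opening at its end, in the units of the state.
- env.get_obs(): the state, without advancing time (a new reading comes with each control period).
- env.grab_frame(name): name is "scene" or "side" or "wrist"; returns (picture, depth): 420x560x3 uint8, blue, green, red; 420x560 float32, m along the optical axis (not along the pixel's ray), 0 where there is no reading.
- env.calibration(name): a dict with "K" (3x3 intrinsics, pixels), "rvec" (rotation vector, rad) and "tvec" (3), from world to camera coordinates, as OpenCV has them. Camera axes: x right, y down, z forward; pixel columns grow to the right and rows downward; lengths in m; the calibration is good to about 2 mm. The wrist camera is an equidistant fisheye: a pixel r from the principal point sees the ray r / f radians off the axis. A picture is of the moment at which its call begins: read the wrist's pose just before it. calibration takes no time and is no camera call; for the wrist camera it gives the pose at the moment of the call.
- env.finish_job(): hands the job in, once; it reports no verdict.
The state is a dict: "clock": time; "joint_positions": joint angles; "qvel": joint speeds; "effort": joint torques, N m; "position": TCP position; "tool_rot": TCP orientation; "force": force on the tool from outside, world axes, zero at the start; "moment": the same for the moment, N m; "grip_width": finger opening in m.
Only numpy, scipy, OpenCV 4.12 (cv2) and the standard library are available. Lean on these libraries where they do the work, as an engineer would, in place of code of your own. Each camera call takes 0.05 s, during which the arm holds its last target.

TASK

Get the next batch of vases ready to dry: lower the empty wooden tray onto the base tray so that its four corner lugs drop fully into the sockets, then right every toppled vase and stand it upright on the stacked tray's floor. Only when they all stand there, turn the batch counter's reset knob anticlockwise, all the way back to its zero stop. Leave the paint jars, pot, plate, brush and bottle where they are.

Things in the scene. Friction and masses are not known exactly. Their poses are not given: they have to be found in the camera images.
- base_tray_top (a point): middle of the base tray, level with the tops of its corner blocks, 45 mm above the table. Grey tray holding tiles, 190 mm (its x) by 210 mm (its y), fixed to the table. Four blue corner blocks 40 x 40 mm, each with a square socket in its top, 22 mm wide, 18 mm deep, centred at x +-75, y +-85 mm. z up.
- top_tray_grip (a point): centre of the blue grip bar in the middle of the loose wooden top tray (0.5 kg): bar 80 mm long along x, 18 mm wide along y, 20 mm high, on two steel posts 70 mm apart. Same axes as the tray, z up. Seated on the base tray (either way round fits), this point is 51 mm above base_tray_top.
- top_tray_floor (a point): middle of the top of the top tray's floor, 45 mm below the grip. Tray 190 mm (x) by 210 mm (y), floor 6 mm thick, rim 8 mm above it. Four blue round tapered lugs, 16 mm wide and 14 mm long, hang under the floor at x +-75, y +-85 mm; at the start the tray stands on them on the table. Seated, this point is 6 mm above base_tray_top.
- vase_a_mid (a point): centre (half-way up, 48 mm above the foot, on the axis) of a square bud vase, white with blue bands: flat-sided body 50 x 50 mm, 68 mm tall, then a round neck 24 mm wide with 30 mm lip, 96 mm in all; 0.25 kg, most of it in the thick foot. z runs from foot to lip; x, y are square to the flat sides. At the start it lies on a flat side, lip roughly to the robot's right. May be absent.
- vase_b_mid (a point): centre (half-way up, 48 mm above the foot, on the axis) of a square bud vase, red with yellow bands: flat-sided body 50 x 50 mm, 68 mm tall, then a round neck 24 mm wide with 30 mm lip, 96 mm in all; 0.25 kg, most of it in the thick foot. z runs from foot to lip; x, y are square to the flat sides. At the start it lies on a flat side, lip roughly to the robot's right. May be absent.
- vase_c_mid (a point): centre (half-way up, 48 mm above the foot, on the axis) of a square bud vase, blue with white bands: flat-sided body 50 x 50 mm, 68 mm tall, then a round neck 24 mm wide with 30 mm lip, 96 mm in all; 0.25 kg, most of it in the thick foot. z runs from foot to lip; x, y are square to the flat sides. At the start it lies on a flat side, lip roughly to the robot's right. May be absent.
- reset_knob (a joint): angle (rad) of the reset knob on the batch counter; 0 = zero stop (a hard stop), at most 5.5; it grows clockwise seen from above, so turn it anticlockwise to go back to zero. Light friction (0.05 N m); it stays where it is left.
- reset_knob_grip (a point): point on the knob's upright axis at the height to grip, 82 mm above the table. White box 110 x 110 x 45 mm fixed to the table; black bar knob on top, 46 mm long (along this frame's x, turning with the knob), 14 mm thick (y), top 7 mm above this point, over a disc 48 mm wide, 23 mm below it. White mark on the bar meets the thick red tick at zero.
- paint_red: red-lidded paint jar, a bystander to be left where it is; origin under its middle
- paint_blue: blue-lidded paint jar, a bystander to be left where it is; origin under its middle
- paint_yellow: yellow-lidded paint jar, a bystander to be left where it is; origin under its middle
- water_pot: white water pot, a bystander to be left where it is; origin under its middle
- brush: paint brush, a bystander to be left where it is; origin under its middle
- palette: white palette plate, a bystander to be left where it is; origin under its middle
- squeeze: white squeeze bottle with red cap, a bystander to be left where it is; origin under its middle
Mind the look-alikes: they are no part of the job. Of the things like the part that bears vase_b_mid, leave any that is green or purple; of the rest the smaller one is meant.

How it is judged:
By the outcome, as a careful person would: the job done as asked, in the order asked, and still so for the second after the job is handed in, with the robot touching nothing.
Of vase_a, vase_b, vase_c only 2 to 3 are there at a start; the rules pass over those that are not, and their reading is None.
At some moment in a run one of vase_a, vase_b, vase_c may be knocked a few centimetres aside while the robot is not near it.
It also fails if it takes over 210 s, if anything falls off the work surface, if the arm or the gripper's body presses on something with over 40 N, if the wrist force passes 120 N, or if a joint passes its speed limit or range.

## Working session

There is one attempt and no reset: what is moved stays moved. The work goes in short steps, Python scripts to look and compute and a shell command to move; the robot and the scene stay as the last step left them, time stands still between calls to the robot, and variables do not carry over. Pictures are saved under pics/ and viewed, and the job is handed in when it is done.

```bash
ls; mkdir -p pics; python3 - <<'E'
from station import env
import cv2
o=env.get_obs();print({k:(v if not hasattr(v,'tolist') else v.tolist()) for k,v in o.items()})
for n in ("scene","side","wrist"):
    c=env.calibration(n);print(n,c)
    p,d=env.grab_frame(n);cv2.imwrite(f"pics/{n}0.png",p)
    import numpy as np;np.save(f"pics/{n}0.npy",d)
E
```

```text
pics
{'clock': 0.0, 'joint_positions': [1.0912075186121812, 0.38383389975564064, 0.043834321122305994, 1.5996005007475846, -0.017935733822329835, 1.161191230726647, -0.04992441056773061], 'qvel': [-0.0007699895737625114, -0.00026034081103335546, -0.0005104308312645905, -0.000855735400761396, 0.0010169433488130622, 0.0012959979066354107, 0.00038265081596992753], 'effort': [-0.0009014876559376717, -43.346192836761475, 1.0244116187095642, -24.95103657245636, 0.010681997810024768, 0.011376487382221967, -1.492963235705247e-05], 'position': [0.24184647415161864, -0.6023592743924514, 0.24887551069569114], 'tool_rot': [-3.100197716437141, 1.5681557272910203, 1.9940203768068252], 'force': [0.8380367189045805, -0.9170580217031465, 0.09371204442059664], 'moment': [0.01625611674019495, -0.037829978976721274, -0.02500174698578164], 'grip_width': 0.08537100814964776}
scene {'K': array([[465.14129198,   0.        , 284.64473473],
       [  0.        , 465.14129198, 213.98206184],
       [  0.        ,   0.        ,   1.        ]]), 'rvec': array([ 2.04514304,  0.9035476 , -0.47094353]), 'tvec': array([-0.29518742, -0.20857215,  1.71057504])}
side {'K': array([[508.12509823,   0.        , 281.88915122],
       [  0.        , 508.12509823, 204.34816665],
       [  0.        ,   0.        ,   1.        ]]), 'rvec': array([ 0.96023692, -2.51022448,  1.02510453]), 'tvec': array([0.31613696, 0.36539119, 1.10178545])}
wrist {'K': array([[325.1922621 ,   0.        , 286.34266596],
       [  0.        , 325.1922621 , 208.11502202],
       [  0.        ,   0.        ,   1.        ]]), 'rvec': array([-2.37933164,  1.60988607,  0.25599593]), 'tvec': array([-0.64955427, -0.03956228,  0.37938098])}
```

View pics/scene0.png

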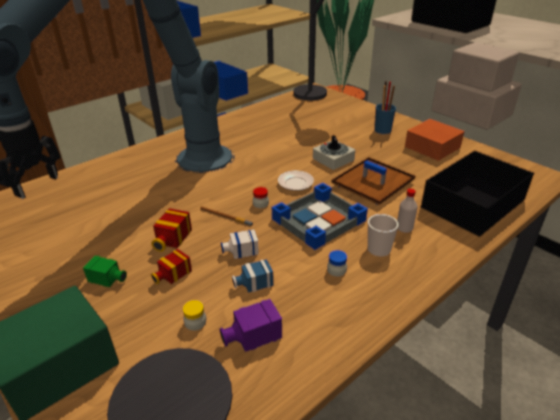

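View pics/side0.png

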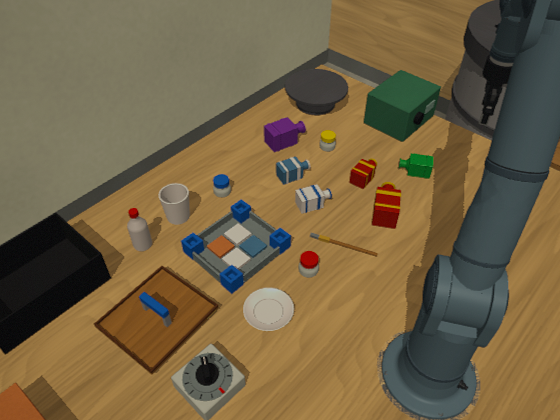

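View pics/wrist0.png

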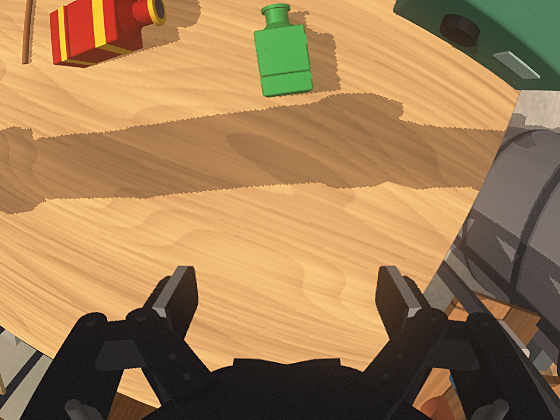

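The scene view shows the white, blue and small red vases near (240,244), (255,276), (173,266). The larger red, purple and green ones are decoys. The base tray is at (320,215), the wooden tray at (373,180) and the counter at (333,152). The side view shows the same objects. Next I'll measure them.

```bash
cat > h.py <<'E'
import numpy as np, cv2
from station import env
def cam(name):
    c=env.calibration(name);R=cv2.Rodrigues(c['rvec'])[0];return c['K'],R,np.array(c['tvec'])
def rays(name,uv,C=None):
    K,R,t=C or cam(name);uv=np.atleast_2d(np.array(uv,float))
    x=(uv-K[:2,2])/K[0,0]
    if name=='wrist':
        r=np.linalg.norm(x,axis=1,keepdims=True);r=np.maximum(r,1e-9)
        d=np.hstack([x/r*np.sin(r),np.cos(r)])
    else: d=np.hstack([x,np.ones((len(x),1))])
    return -R.T@t, d@R   # world origin, dirs
def plane(name,uv,z,C=None):
    o,d=rays(name,uv,C);s=(z-o[2])/d[:,2];return o+d*s[:,None]
def dpts(name,uv,depth,C=None):
    uv=np.atleast_2d(np.array(uv));o,d=rays(name,uv,C);K,R,t=C or cam(name)
    fz=d@R[2]; z=depth[uv[:,1].astype(int),uv[:,0].astype(int)]
    return o+d*(z/fz)[:,None]
def tri(o1,d1,o2,d2):
    A=np.stack([d1,-d2],1);s=np.linalg.lstsq(A,o2-o1,rcond=None)[0]
    p,q=o1+d1*s[0],o2+d2*s[1];return (p+q)/2,np.linalg.norm(p-q)
def hsv(p): return cv2.cvtColor(p,cv2.COLOR_BGR2HSV)
def mask(p,lo,hi):
    h=hsv(p)
    if lo[0]>hi[0]: m=cv2.inRange(h,lo,(180,)+tuple(hi[1:]))|cv2.inRange(h,(0,)+tuple(lo[1:]),hi)
    else: m=cv2.inRange(h,lo,hi)
    return m
def comps(m,amin=30):
    n,l,s,c=cv2.connectedComponentsWithStats(m)
    return [(i,s[i].tolist(),c[i].round(1).tolist(),l==i) for i in range(1,n) if s[i][4]>=amin]
def grab(name,tag):
    C=cam(name);p,d=env.grab_frame(name);cv2.imwrite(f'pics/{tag}.png',p);np.savez(f'pics/{tag}.npz',p=p,d=d,K=C[0],R=C[1],t=C[2]);return p,d,C
def load(tag):
    z=np.load(f'pics/{tag}.npz');return z['p'],z['d'],(z['K'],z['R'],z['t'])
E
python3 - <<'E'
from h import *
for n in('scene','side'):
    p=cv2.imread(f'pics/{n}0.png');d=np.load(f'pics/{n}0.npy')
    print(n)
    for nm,lo,hi in (('blue',(100,110,60),(125,255,255)),('red',(170,120,60),(8,255,255)),('white',(0,0,110),(180,60,255))):
        for i,s,c,l in comps(mask(p,lo,hi),25):
            vs,us=np.nonzero(l);P=dpts(n,np.c_[us,vs],d);ok=d[vs,us]>0
            P=P[ok]
            if len(P) and abs(P[:,1].mean())<1 and P[:,2].mean()<.3 and P[:,2].mean()>-.1: print(nm,s,c,P.mean(0).round(3),P.min(0).round(3),P.max(0).round(3))
E
for n in scene side; do python3 -c "
import cv2
p=cv2.imread('pics/${n}0.png')
p=p[130:360,80:430] if '$n'=='scene' else p[110:420,80:450]
cv2.imwrite('pics/${n}0z.png',cv2.resize(p,None,fx=2.1 if '$n'=='scene' else 1.9,fy=2.1 if '$n'=='scene' else 1.9,interpolation=cv2.INTER_CUBIC))"; done
```

```text
scene
blue [177, 2, 23, 35, 410] [190.5, 17.3] [-0.816  0.506  0.271] [-0.945 -0.054  0.182] [0.048 0.553 0.539]
blue [364, 161, 22, 14, 139] [374.6, 166.9] [0.541 0.301 0.071] [0.5   0.292 0.058] [0.579 0.311 0.08 ]
blue [315, 184, 16, 17, 216] [322.0, 192.1] [0.49  0.113 0.032] [0.468 0.097 0.002] [0.506 0.136 0.049]
blue [273, 203, 18, 21, 249] [280.8, 211.8] [ 0.482 -0.054  0.033] [ 0.459 -0.073  0.002] [0.5   0.002 0.049]
blue [348, 204, 19, 20, 263] [357.0, 212.4] [0.637 0.108 0.034] [0.589 0.087 0.003] [0.654 0.132 0.051]
blue [294, 210, 21, 13, 150] [303.9, 216.0] [ 0.528 -0.003  0.017] [ 0.505 -0.025  0.011] [0.551 0.023 0.022]
blue [305, 226, 21, 23, 341] [314.9, 236.8] [ 0.632 -0.062  0.031] [ 0.605 -0.078  0.003] [ 0.648 -0.036  0.05 ]
blue [330, 251, 16, 15, 199] [337.5, 257.7] [ 0.747 -0.096  0.049] [ 0.722 -0.115  0.035] [ 0.765 -0.071  0.055]
blue [253, 263, 12, 14, 104] [258.3, 269.5] [ 0.646 -0.273  0.051] [ 0.62  -0.288  0.045] [ 0.666 -0.256  0.054]
blue [238, 267, 12, 16, 84] [243.4, 276.3] [ 0.633 -0.31   0.043] [ 0.615 -0.325  0.027] [ 0.653 -0.293  0.053]
red 
[... 4782 characters left out ...]
.201 0.067] [0.722 0.171 0.004] [0.761 0.216 0.112]
white [224, 223, 28, 23, 363] [237.2, 233.7] [0.581 0.003 0.015] [ 0.553 -0.032  0.004] [0.618 0.032 0.024]
white [222, 247, 29, 22, 362] [235.8, 257.9] [0.525 0.064 0.016] [0.497 0.031 0.004] [0.56  0.104 0.044]
white [299, 264, 19, 13, 132] [307.8, 271.0] [ 0.359 -0.024  0.021] [ 0.345 -0.051  0.001] [ 0.387 -0.013  0.036]
white [243, 288, 51, 43, 1719] [268.1, 308.9] [0.363 0.117 0.011] [ 0.302  0.051 -0.003] [0.421 0.18  0.023]
white [193, 344, 33, 15, 143] [209.8, 350.9] [0.369 0.293 0.045] [0.333 0.268 0.001] [0.385 0.329 0.051]
white [171, 361, 73, 59, 785] [204.4, 388.9] [0.316 0.357 0.043] [ 0.274  0.268 -0.001] [0.386 0.393 0.05 ]
```

View pics/scene0z.png

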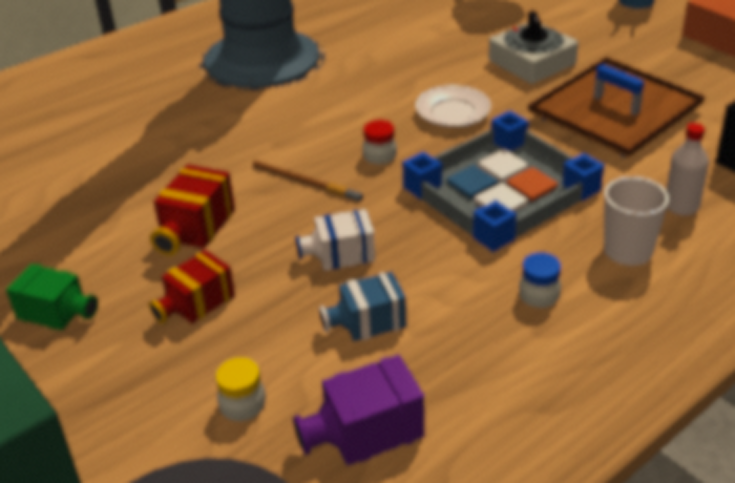

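View pics/side0z.png

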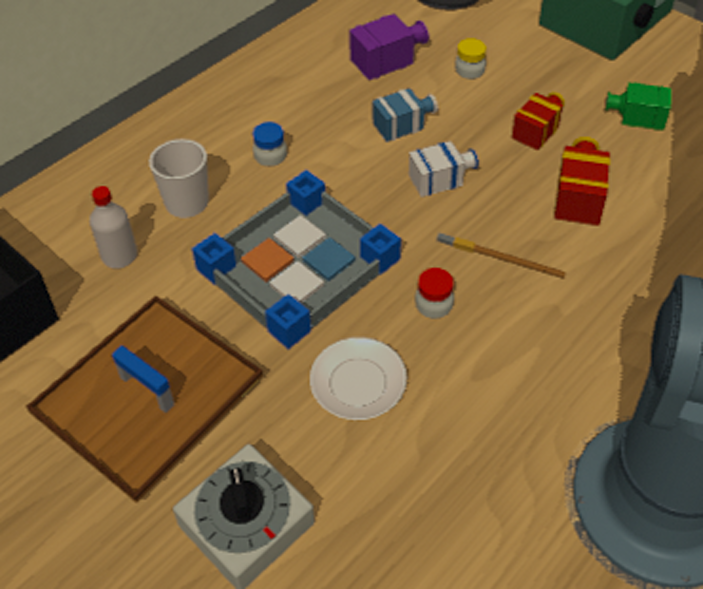

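```bash
cat >> h.py <<'E'
from scipy.spatial.transform import Rotation as Rn
def tool():
    o=env.get_obs();R=Rn.from_euler('xyz',o['tool_rot']);return np.array(o['position']),R,o
def st():
    p,R,o=tool();M=R.as_matrix();z=M[:,2]
    print('t',round(o['clock'],2),'p',p.round(4),'x',M[:,0].round(3),'z',z.round(3),'jawdeg',round(np.degrees(np.arctan2(z[1],z[0])),1),'F',np.round(o['force'],1),'M',np.round(o['moment'],2),'w',round(o['grip_width'],4),'q',np.round(o['joint_positions'],2))
E
python3 - <<'E'
from h import *
st()
K,R,t=cam('wrist');print('campos',-R.T@t,'axis',R[2])
p,Rt,o=tool();M=Rt.as_matrix();print('cam in tool',M.T@(-R.T@t-p),'axes in tool',(R@M).round(3))
E
```

```text
t 0.15 p [ 0.2419 -0.6025  0.2491] x [-0.001  0.002 -1.   ] z [ 0.373 -0.928 -0.002] jawdeg -68.1 F [-0.6  0.1 -0.5] M [0.03 0.02 0.04] w 0.0857 q [ 1.09  0.38  0.04  1.6  -0.02  1.16 -0.05]
campos [ 0.31504459 -0.57440821  0.37208621] axis [-0.28599943 -0.11284919 -0.95156155]
cam in tool [-0.1229693   0.07831411  0.00089357] axes in tool [[-0.001 -0.001  1.   ]
 [-0.307 -0.952 -0.001]
 [ 0.952 -0.307  0.   ]]
```

```bash
python3 -m pendant '[[[0,0.08,0.1,0.03,0,0,-0.1],[0,0.16,0.2,0.1,0,0,-0.2],[0,0.26,0.3,0.1,0,0,-0.2],[0,0.26,0.3,0.1,0,0,-0.2],[0,0.26,0.3,0.1,0,0,-0.2],[0,0.26,0.3,0.1,0,0,-0.2],[0,0.26,0.3,0.1,0,0,-0.2],[0,0.26,0.3,0.1,0,0,-0.2]]]'; python3 -m pendant '[[[0,0,0.04,0,0,0,0],[0,0,0.08,0,0,0,0],[0,0,0.12,0,0,0,0],[0,0,0.16,0,0,0,0],[0,0,0.2,0,0,0,0],[0,0,0.24,0,0,0,0],[0,0,0.28,0,0,0,0],[0,0,0.3,0,0,0,0]]]'; python3 - <<'E'
from h import *
st(); grab('wrist','w1')
E
```

```text
clock: 0.82
position: [0.4535, -0.3573, 0.3331]
tool_rot: [-1.988, 1.57, 2.906]
force: [0.3, -0.8, -0.3]
grip_width: 0.085
clock: 1.48
position: [0.4522, -0.053, 0.3328]
tool_rot: [3.034, 1.569, 1.652]
force: [0.7, 1.1, 0.1]
grip_width: 0.085
t 1.48 p [ 0.4522 -0.053   0.3328] x [-0.     0.002 -1.   ] z [ 0.188 -0.982 -0.002] jawdeg -79.2 F [0.7 1.1 0.1] M [-0.01 -0.02  0.01] w 0.085 q [ 0.41 -0.05 -0.37  1.92 -0.02  1.26 -1.33]
```

View pics/w1.png

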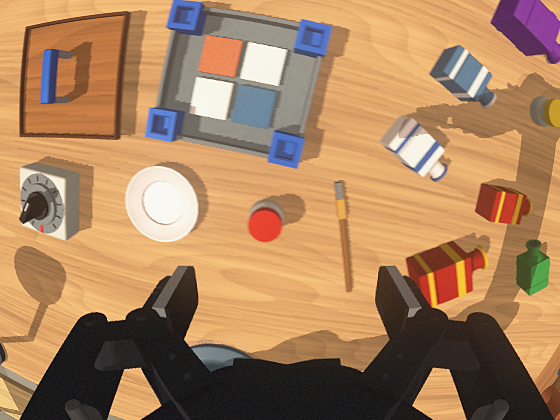

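The wrist view shows the wooden tray at left (75,75), the base tray with its four sockets (185,17), (311,38), (162,125), (285,150), the counter at (48,200) and the vases at right. Next I'll go toward the tray.

```bash
python3 -m pendant '[[[0,0,0.04,0,0,0,0],[0,0,0.08,0,0,0,0],[0,0,0.12,0,0,0,0],[0,0,0.16,0,0,0,0],[0,0,0.2,0,0,0,0],[0,0,0.24,0,0,0,0],[0,0,0.24,0,0,0,0],[0,0,0.24,0,0,0,0]]]'; python3 - <<'E'
from h import *
st(); grab('wrist','w2')
E
```

```text
clock: 2.2
position: [0.4519, 0.1838, 0.3327]
tool_rot: [-2.715, 1.57, 2.186]
force: [0.1, -1.2, -0.8]
grip_width: 0.0855
t 2.2 p [0.4519 0.1838 0.3327] x [-0.     0.001 -1.   ] z [ 0.188 -0.982 -0.001] jawdeg -79.2 F [ 0.1 -1.2 -0.8] M [-0.05 -0.02 -0.02] w 0.0855 q [ 0.16  0.04 -0.64  1.85  0.02  1.26 -1.87]
```

View pics/w2.png

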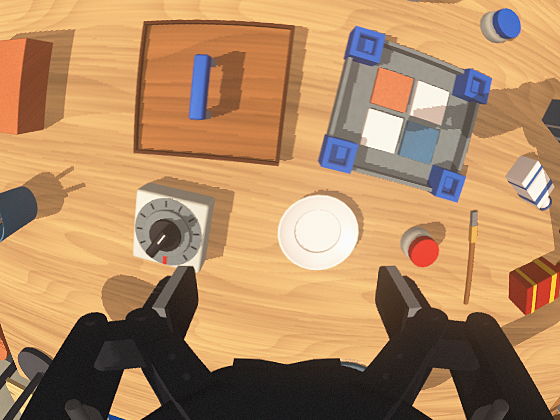

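```bash
cat >> h.py <<'E'
def allpts(name,d,C):
    H,W=d.shape;u,v=np.meshgrid(np.arange(W),np.arange(H));uv=np.c_[u.ravel(),v.ravel()]
    P=dpts(name,uv,d,C).reshape(H,W,3);P[d<=0]=np.nan;return P
E
cat > m1.py <<'E'
from h import *
import sys
def run(tag,n='wrist'):
    p,d,C=load(tag);P=allpts(n,d,C);b=mask(p,(100,110,50),(125,255,255));out=[]
    for i,s,c,l in comps(b,60):
        z=P[l][:,2];zt=np.nanmedian(z[z>np.nanpercentile(z,60)]);
        if not(.03<zt<.1): continue
        top=(l&(abs(P[...,2]-zt)<.006)).astype(np.uint8)
        cs=max(cv2.findContours(top,cv2.RETR_EXTERNAL,cv2.CHAIN_APPROX_NONE)[0],key=cv2.contourArea)
        W=plane(n,cs[:,0,:],zt,C)
        r=cv2.minAreaRect((W[:,:2]*1000).astype(np.float32))
        print(tag,s,c,'z',round(float(zt),4),'rect mm',np.round(r[0],1),np.round(r[1],1),round(r[2],1));out.append((r,zt,c,s))
    return out
if __name__=='__main__':
    for t in sys.argv[1:]: run(t)
E
python3 m1.py w1 w2
python3 - <<'E'
from h import *
# bar height by two views of end corners / centroid of top face
for t in('w1','w2'):
    p,d,C=load(t);P=allpts('wrist',d,C)
    for nm,lim in(('bar',(0.45,.62,.24,.36)),('plate',0)):
        if lim:
            m=mask(p,(100,110,50),(125,255,255))>0
            m&=(P[...,0]>lim[0])&(P[...,0]<lim[1])&(P[...,1]>lim[2])&(P[...,1]<lim[3])
            z=P[m][:,2];print(t,np.nanpercentile(z,[5,50,80,95]).round(4))
E
```

```text
w1 [167, 0, 35, 30, 675] [184.8, 14.8] z 0.0446 rect mm [631. 114.] [39.2 39.9] 87.4
w1 [295, 19, 36, 36, 838] [312.5, 37.0] z 0.0447 rect mm [624.4 -54.1] [37.2 40. ] 88.2
w1 [41, 49, 17, 55, 469] [46.1, 76.2] z 0.0746 rect mm [536.7 303.3] [78.1 20.6] 3.5
w1 [146, 108, 31, 33, 689] [161.8, 123.8] z 0.0447 rect mm [482.1 120. ] [39.4 39.9] 87.3
w1 [268, 132, 36, 36, 892] [285.2, 149.2] z 0.0447 rect mm [475.2 -48.4] [36.8 40.2] 87.4
w2 [493, 9, 28, 29, 613] [506.4, 22.7] z 0.05 rect mm [736.9 -88.9] [43.4 48.5] 43.9
w2 [349, 26, 36, 37, 786] [366.9, 44.3] z 0.0448 rect mm [631.  113.9] [40.1 40. ] 88.2
w2 [190, 54, 19, 66, 855] [198.3, 86.7] z 0.0747 rect mm [536.5 304.3] [78.3 16.5] 4.3
w2 [464, 69, 28, 35, 537] [476.7, 85.4] z 0.045 rect mm [624.2 -54.1] [43.  40.1] 88.7
w2 [321, 137, 37, 36, 769] [339.3, 154.1] z 0.0448 rect mm [482.  119.8] [40.2 40.1] 88.0
w2 [429, 165, 37, 37, 641] [447.7, 183.4] z 0.045 rect mm [475.3 -47.8] [43.1 39.6] 87.2
w1 [0.0624 0.0738 0.0746 0.0753]
w2 [0.0718 0.074  0.0747 0.0756]
```

```bash
python3 - <<'E'
from h import *
p,d,C=load('w2');P=allpts('wrist',d,C)
m=(P[...,0]>.40)&(P[...,0]<.68)&(P[...,1]>.17)&(P[...,1]<.45)&(P[...,2]>.009)&(P[...,2]<.1)
for i,s,c,l in comps(m.astype(np.uint8),300):
    q=P[l];print(s,c,np.nanpercentile(q[:,2],[2,50,98]).round(4))
    cs=max(cv2.findContours(l.astype(np.uint8),cv2.RETR_EXTERNAL,cv2.CHAIN_APPROX_NONE)[0],key=cv2.contourArea)
    W=plane('wrist',cs[:,0,:],.027,C);r=cv2.minAreaRect((W[:,:2]*1000).astype(np.float32));print(r)
E
```

```text
[133, 20, 161, 146, 20665] [211.8, 89.4] [0.0175 0.0195 0.0741]
((536.1607055664062, 305.82080078125), (190.46107482910156, 210.52577209472656), 4.354992866516113)
```

```bash
python3 -m pendant '[[[0,0.02,0.03,-0.02,0,0,-0.1],[0,0.04,0.06,-0.04,0,0,-0.113],[0,0.06,0.09,-0.06,0,0,-0.113],[0,0.0845,0.1207,-0.08,0,0,-0.113],[0,0.0845,0.1207,-0.12,0,0,-0.113],[0,0.0845,0.1207,-0.16,0,0,-0.113],[0,0.0845,0.1207,-0.2,0,0,-0.113],[0,0.0845,0.1207,-0.2,0,0,-0.113]]]'; python3 - <<'E'
from h import *
st(); grab('wrist','w3')
E
python3 m1.py w3
```

```text
clock: 2.92
position: [0.5325, 0.294, 0.1225]
tool_rot: [-1.021, 1.551, -2.526]
force: [-1.2, -1.4, -1.8]
grip_width: 0.0857
t 2.92 p [0.5325 0.294  0.1225] x [-0.016 -0.011 -1.   ] z [ 0.065 -0.998  0.01 ] jawdeg -86.2 F [-1.2 -1.4 -1.8] M [-0.13  0.06 -0.04] w 0.0857 q [-0.1   0.53 -0.6   1.76  0.35  0.98 -2.35]
w3 [509, 82, 42, 62, 1401] [529.3, 113.4] z 0.0449 rect mm [631.3 114.6] [39.8 39.8] 87.8
w3 [245, 165, 35, 130, 3801] [262.7, 230.1] z 0.0747 rect mm [537.4 306.3] [78.4 17.4] 4.5
w3 [439, 255, 69, 55, 1722] [475.8, 288.4] z 0.0447 rect mm [481.4 122.8] [45.6 39.8] 88.3
w3 [0, 328, 36, 84, 148] [19.1, 366.1] z 0.0689 rect mm [284. 625.] [ 2.2 27.5] 46.1
```

View pics/w3.png

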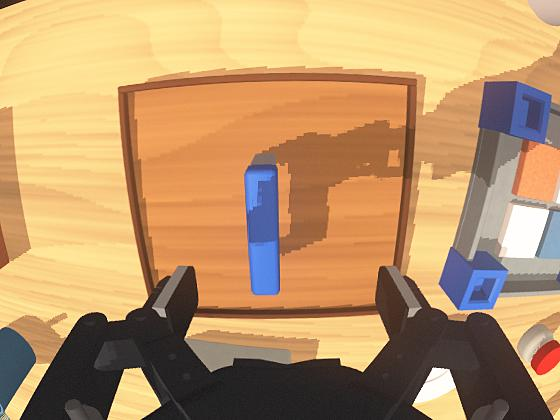

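```bash
python3 -m pendant '[[[0,0,0,0,0,0,0],[0,0,0,0,0,0,0],[0,0,0,0,0,0,0],[0,0,0,0,0,0,0],[0,0,0,0,0,0,0],[0,0,0,0,0,0,0],[0,0,0,0,0,0,0],[0,0,0,0,0,0,0]]]'; python3 - <<'E'
from h import *
st(); grab('wrist','w3')
E
python3 m1.py w3
```

```text
clock: 3.63
position: [0.5373, 0.3016, 0.1331]
tool_rot: [1.615, 1.57, 0.113]
force: [0.3, -0.2, -1.5]
grip_width: 0.0855
t 3.63 p [0.5373 0.3016 0.1331] x [ 0.  0. -1.] z [ 0.069 -0.998 -0.   ] jawdeg -86.1 F [ 0.3 -0.2 -1.5] M [ 0.   -0.06 -0.02] w 0.0855 q [-0.1   0.52 -0.61  1.75  0.35  0.98 -2.35]
w3 [509, 93, 40, 59, 1285] [527.6, 122.7] z 0.0449 rect mm [631.3 114.8] [39.9 39.9] 87.9
w3 [261, 172, 31, 122, 3281] [276.6, 232.8] z 0.0748 rect mm [537.5 306.5] [77.9 17.2] 4.5
w3 [442, 271, 66, 40, 1535] [477.1, 290.6] z 0.0447 rect mm [482.  122.9] [44.7 40.2] 87.7
w3 [0, 327, 45, 85, 188] [24.4, 364.6] z 0.0761 rect mm [281.8 626.2] [ 1.8 26.6] 47.2
```

```bash
python3 -m pendant '[[[0,0,0.0045,-0.01,0,0,0],[0,0,0.0045,-0.03,0,0,0],[0,0,0.0045,-0.05,0,0,0],[0,0,0.0045,-0.069,0,0,0],[0,0,0.0045,-0.069,0,0,0],[0,0,0.0045,-0.069,0,0,0],[0,0,0.0045,-0.069,0,0,0],[0,0,0.0045,-0.069,0,0,0]]]'; python3 -m pendant '[[[255,0,0,0,0,0,0],[255,0,0,0,0,0,0],[255,0,0,0,0,0,0],[255,0,0,0,0,0,0],[255,0,0,0,0,0,0],[255,0,0,0,0,0,0],[255,0,0,0,0,0,0],[255,0,0,0,0,0,0]]]' 80;python3 - <<'E'
from h import *
st(); grab('wrist','w4')
E
```

```text
clock: 4.35
position: [0.5382, 0.3071, 0.0652]
tool_rot: [2.143, 1.568, 0.641]
force: [-0.1, -0.9, 0.9]
grip_width: 0.0854
clock: 5.02
position: [0.5375, 0.3065, 0.0643]
tool_rot: [2.269, 1.57, 0.767]
force: [-0.2, 0.3, 3.2]
grip_width: 0.0169
t 5.02 p [0.5375 0.3065 0.0643] x [ 0.001  0.001 -1.   ] z [ 0.069 -0.998 -0.001] jawdeg -86.0 F [-0.2  0.3  3.2] M [0.07 0.16 0.03] w 0.0169 q [-0.14  0.62 -0.57  1.78  0.42  0.87 -2.4 ]
```

View pics/w4.png

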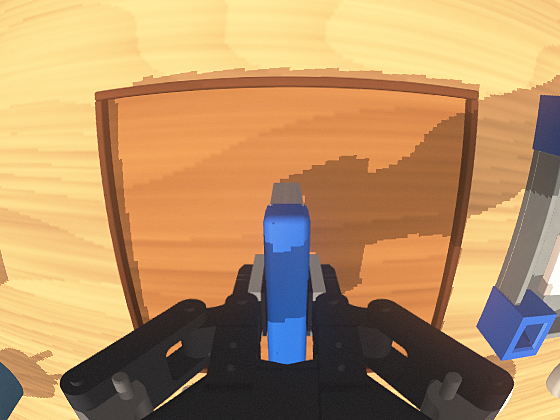

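```bash
python3 -m pendant '[[[255,0,0,0.01,0,0,0],[255,0,0,0.03,0,0,0],[255,0,0,0.06,0,0,0],[255,0,0,0.1,0,0,0],[255,0,-0.02,0.1,0,0,-0.02],[255,0,-0.05,0.1,0,0,-0.04],[255,0.01,-0.08,0.1,0,0,-0.06],[255,0.01,-0.11,0.1,0,0,-0.08]]]'; python3 -m pendant '[[[255,0,-0.03,0,0,0,-0.02],[255,0,-0.06,0,0,0,-0.032],[255,0,-0.09,0,0,0,-0.032],[255,0.002,-0.12,0,0,0,-0.032],[255,0.004,-0.15,0,0,0,-0.032],[255,0.006,-0.1636,0,0,0,-0.032],[255,0.006,-0.1636,0,0,0,-0.032],[255,0.006,-0.1636,0,0,0,-0.032]]]';python3 -m pendant '[[[255,0,0,0,0,0,0],[255,0,0,0,0,0,0],[255,0,0,0,0,0,0],[255,0,0,0,0,0,0],[255,0,0,0,0,0,0],[255,0,0,0,0,0,0],[255,0,0,0,0,0,0],[255,0,0,0,0,0,0]]]';python3 - <<'E'
from h import *
st(); grab('wrist','w5');grab('side','s5');grab('scene','c5')
E
```

```text
clock: 5.73
position: [0.5473, 0.1938, 0.1631]
tool_rot: [-0.398, 1.569, -1.981]
force: [1.1, -1.4, -3.8]
grip_width: 0.0168
clock: 6.4
position: [0.5517, 0.0302, 0.1625]
tool_rot: [-1.362, 1.567, -2.98]
force: [-0.1, 0.9, -5.5]
grip_width: 0.017
clock: 7.07
position: [0.5533, 0.0326, 0.1638]
tool_rot: [0.714, 1.571, -0.899]
force: [-0.2, 0.4, -4.6]
grip_width: 0.0166
t 7.07 p [0.5533 0.0326 0.1638] x [ 0. -0. -1.] z [-0.043 -0.999  0.   ] jawdeg -92.5 F [-0.2  0.4 -4.6] M [ 0.03 -0.05  0.05] w 0.0166 q [ 0.34  0.36 -0.55  1.88  0.22  0.96 -1.93]
```

View pics/s5.png

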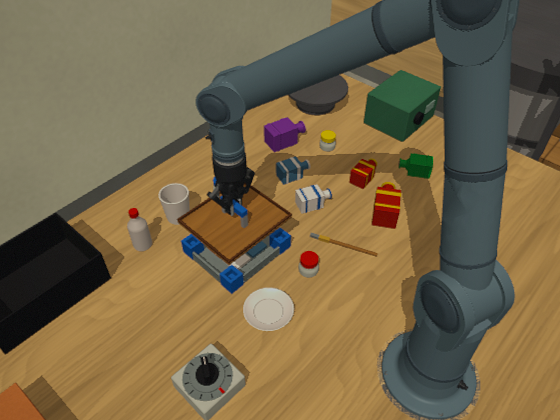

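View pics/w5.png

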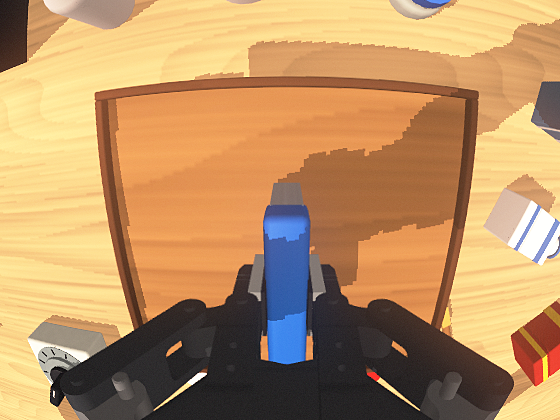

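```bash
python3 - <<'E'
from h import *
p,d,C=load('w5');P=allpts('wrist',d,C)
m=(P[...,2]>.10)&(P[...,2]<.132)&np.isfinite(P[...,2])&(mask(p,(3,90,30),(20,255,255))>0)
m[300:]=False
q=P[m];print(len(q),np.percentile(q[:,2],[1,25,50,75,99]).round(4))
f=q[(q[:,2]<np.percentile(q[:,2],50)+.002)]
A=np.c_[f[:,:2],np.ones(len(f))];print('plane',np.linalg.lstsq(A,f[:,2],rcond=None)[0].round(4))
zr=np.percentile(q[:,2],98);print('rim',zr)
L=[];Rr=[];T=[]
for v in range(110,300,4):
    us=np.nonzero(m[v])[0]
    L.append((us.min(),v));Rr.append((us.max()+1,v))
for u in range(140,450,6):
    vs=np.nonzero(m[:,u])[0];T.append((u,vs.min()))
def fitl(uv):
    W=plane('wrist',uv,zr,C)[:,:2]*1000
    vx,vy,x,y=cv2.fitLine(W.astype(np.float32),cv2.DIST_HUBER,0,.01,.01).ravel();return np.array([vx,vy]),np.array([x,y])
for n,e in(('left',L),('right',Rr),('far',T)):
    dv,pt=fitl(e);print(n,'ang',np.degrees(np.arctan2(dv[1],dv[0])).round(2),pt.round(1))
E
```

```text
71758 [0.1174 0.1185 0.1189 0.1195 0.1275]
plane [-0.0011 -0.0016  0.1195]
rim 0.1271751471957613
left ang -2.44 [585.9 134.2]
right ang -2.29 [576.6 -74.2]
far ang 87.57 [646.6  24. ]
```

```bash
python3 -m pendant '[[[255,0,0.001,-0.01,0,0,0],[255,0,0.001,-0.03,0,0,0],[255,0,0.001,-0.04,0,0,0],[255,0,0.001,-0.05,0,0,0],[255,0,0.001,-0.05,0,0,0],[255,0,0.001,-0.05,0,0,0],[255,0,0.001,-0.05,0,0,0],[255,0,0.001,-0.05,0,0,0]]]';python3 - <<'E'
from h import *
st(); 
p,d,C=grab('side','s6');cv2.imwrite('pics/s6z.png',cv2.resize(p[170:310,150:320],None,fx=4,fy=4,interpolation=cv2.INTER_CUBIC))
E
```

```text
clock: 7.88
position: [0.5543, 0.0337, 0.1148]
tool_rot: [1.712, 1.569, 0.098]
force: [-0.6, 0.5, -5.2]
grip_width: 0.0167
t 7.88 p [0.5543 0.0337 0.1148] x [ 0.002  0.    -1.   ] z [-0.043 -0.999 -0.   ] jawdeg -92.5 F [-0.6  0.5 -5.2] M [ 0.01 -0.    0.03] w 0.0167 q [ 0.31  0.42 -0.53  1.91  0.28  0.87 -1.97]
```

View pics/s6z.png

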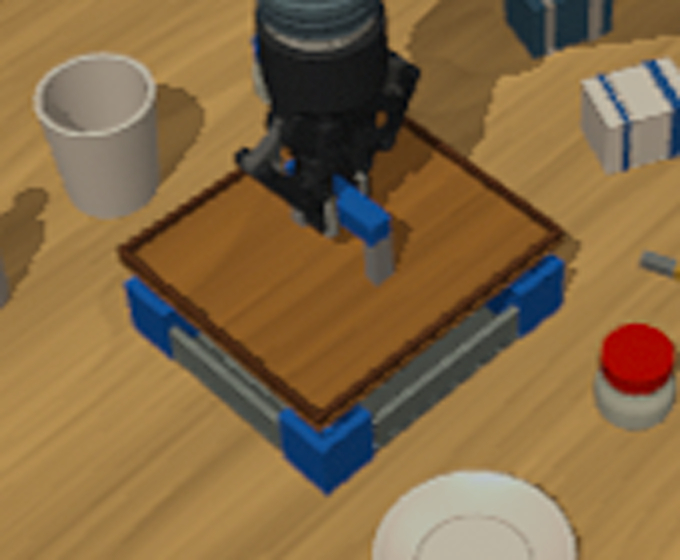

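Aligned just above the sockets. I'll descend slowly.

```bash
python3 -m pendant '[[[255,0,0,-0.003,0,0,0],[255,0,0,-0.006,0,0,0],[255,0,0,-0.008,0,0,0],[255,0,0,-0.01,0,0,0],[255,0,0,-0.01,0,0,0],[255,0,0,-0.01,0,0,0],[255,0,0,-0.01,0,0,0],[255,0,0,-0.01,0,0,0]]]'; python3 -c "
from h import *
st()"
```

```text
clock: 8.6
position: [0.5534, 0.0336, 0.1039]
tool_rot: [1.858, 1.57, 0.244]
force: [0.4, 0.7, -4.6]
grip_width: 0.0168
t 8.6 p [0.5534 0.0336 0.1039] x [ 0.  0. -1.] z [-0.043 -0.999 -0.   ] jawdeg -92.5 F [ 0.4  0.7 -4.6] M [-0.02  0.02  0.02] w 0.0168 q [ 0.31  0.44 -0.52  1.92  0.29  0.85 -1.98]
```

```bash
python3 -m pendant '[[[255,0,0,-0.002,0,0,0],[255,0,0,-0.004,0,0,0],[255,0,0,-0.006,0,0,0],[255,0,0,-0.008,0,0,0],[255,0,0,-0.0085,0,0,0],[255,0,0,-0.0085,0,0,0],[255,0,0,-0.0085,0,0,0],[255,0,0,-0.0085,0,0,0]]]'; python3 -c "
from h import *
st()"
```

```text
clock: 9.27
position: [0.5533, 0.0335, 0.0953]
tool_rot: [1.525, 1.571, -0.089]
force: [-0.2, 0.2, -3.2]
grip_width: 0.0166
t 9.27 p [0.5533 0.0335 0.0953] x [ 0. -0. -1.] z [-0.043 -0.999  0.   ] jawdeg -92.5 F [-0.2  0.2 -3.2] M [ 0.04  0.03 -0.01] w 0.0166 q [ 0.3   0.45 -0.52  1.92  0.3   0.84 -1.99]
```

```bash
python3 -m pendant '[[[255,0,0,-0.001,0,0,0],[255,0,0,-0.002,0,0,0],[255,0,0,-0.002,0,0,0],[255,0,0,-0.002,0,0,0],[255,0,0,-0.002,0,0,0],[255,0,0,-0.002,0,0,0],[255,0,0,-0.002,0,0,0],[255,0,0,-0.002,0,0,0]]]'; python3 -c "
from h import *
st()"
```

```text
clock: 9.93
position: [0.5533, 0.0335, 0.0953]
tool_rot: [-0.21, 1.569, -1.824]
force: [-6.0, -0.8, 9.4]
grip_width: 0.0169
t 9.93 p [0.5533 0.0335 0.0953] x [-0.    -0.001 -1.   ] z [-0.043 -0.999  0.001] jawdeg -92.5 F [-6.  -0.8  9.4] M [-0.13  1.04  0.07] w 0.0169 q [ 0.3   0.45 -0.52  1.92  0.3   0.84 -1.99]
```

```bash
python3 -m pendant '[[[0,0,0,0.001,0,0,0],[0,0,0,0.001,0,0,0],[0,0,0,0.001,0,0,0],[0,0,0,0.001,0,0,0],[0,0,0,0.001,0,0,0],[0,0,0,0.001,0,0,0],[0,0,0,0.001,0,0,0],[0,0,0,0.001,0,0,0]]]';python3 -m pendant '[[[0,0,0,0.02,0,0,0],[0,0,0,0.05,0,0,0],[0,0,0,0.09,0,0,0],[0,0,0,0.13,0,0,0],[0,-0.02,-0.03,0.17,0,0,0],[0,-0.04,-0.07,0.18,0,0,0],[0,-0.06,-0.11,0.18,0,0,0],[0,-0.09,-0.15,0.18,0,0,0]]]';python3 -m pendant '[[[0,0,-0.02,0,0,0,0],[0,0,-0.04,0,0,0,0],[0,0,-0.04,0,0,0,0],[0,0,-0.04,0,0,0,0],[0,0,-0.04,0,0,0,0],[0,0,-0.04,0,0,0,0],[0,0,-0.04,0,0,0,0],[0,0,-0.04,0,0,0,0]]]'; python3 -c "
from h import *
st();grab('wrist','w7');grab('side','s7')"; python3 m1.py w7
```

```text
clock: 10.6
position: [0.5532, 0.0335, 0.0942]
tool_rot: [-2.384, 1.571, 2.285]
force: [0.3, 0.2, 0.6]
grip_width: 0.0855
clock: 11.27
position: [0.4785, -0.0973, 0.2763]
tool_rot: [1.331, 1.565, -0.281]
force: [0.1, 0.2, -0.5]
grip_width: 0.0853
clock: 11.93
position: [0.4777, -0.1345, 0.2737]
tool_rot: [-2.847, 1.57, 1.824]
force: [-0.2, -0.7, 0.6]
grip_width: 0.0852
t 11.93 p [ 0.4777 -0.1345  0.2737] x [-0.  0. -1.] z [-0.04  -0.999 -0.   ] jawdeg -92.3 F [-0.2 -0.7  0.6] M [-0.04 -0.05  0.  ] w 0.0852 q [ 0.64  0.1  -0.47  1.91  0.05  1.14 -1.46]
```

View pics/w7.png

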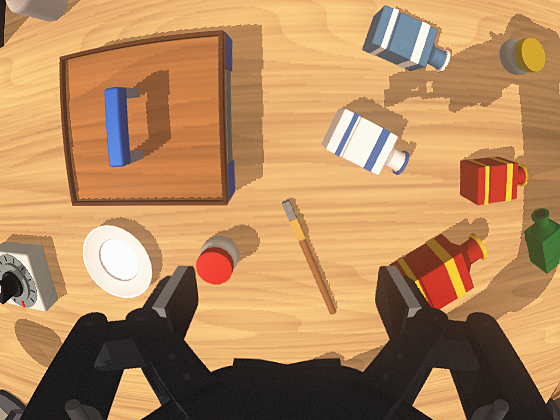

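View pics/s7.png

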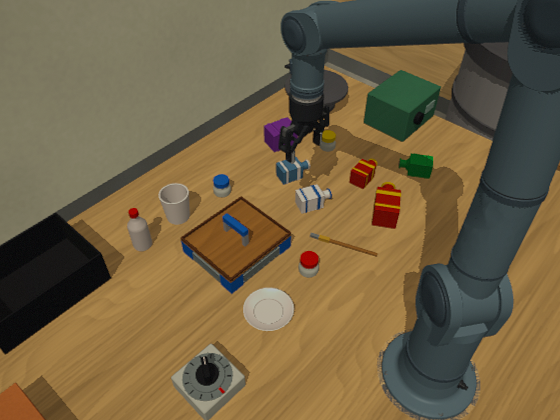

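```bash
cat > m2.py <<'E'
from h import *
import sys
def run(tag,zt=.05,n='wrist',lim=(.25,.8,-.62,-.08)):
    p,d,C=load(tag);P=allpts(n,d,C);Z=P[...,2]
    m=(abs(Z-zt)<.005)&(P[...,0]>lim[0])&(P[...,0]<lim[1])&(P[...,1]>lim[2])&(P[...,1]<lim[3])
    m[330:]=False
    H=hsv(p)
    for i,s,c,l in comps(m.astype(np.uint8),250):
        z=np.nanmedian(Z[l]);cs=max(cv2.findContours(l.astype(np.uint8),cv2.RETR_EXTERNAL,cv2.CHAIN_APPROX_NONE)[0],key=cv2.contourArea)
        W=plane(n,cs[:,0,:],z,C);r=cv2.minAreaRect((W[:,:2]*1000).astype(np.float32))
        b=cv2.boxPoints(r);e=b[1]-b[0];f=b[2]-b[1];L=e if np.linalg.norm(e)>np.linalg.norm(f) else f
        if L[1]>0:L=-L
        L=L/np.linalg.norm(L);cen=np.array(r[0])
        hm=np.median(H[l],axis=0)
        print(tag,c,'hsv',hm,'z',round(float(z),4),'rect',np.round(r[0],1),np.round(r[1],1),'lipdir deg',round(np.degrees(np.arctan2(L[1],L[0])),1),'foot',(cen-34*L).round(1),'mid48',(cen+14*L).round(1))
if __name__=='__main__':
    for t in sys.argv[1:]: run(t)
E
python3 m2.py w7 w1; python3 - <<'E'
from h import *
p,d,C=load('w7');P=allpts('wrist',d,C)
m=(mask(p,(100,110,50),(125,255,255))>0)
for i,s,c,l in comps(m.astype(np.uint8),200):
    print(s,c,np.nanpercentile(P[l][:,2],[5,50,95]).round(4))
print('floor z',np.nanmedian(P[110:190,80:104][...,2]),np.nanmedian(P[60:190,185:205][...,2]))
m=(P[...,2]>.03)&(P[...,2]<.07)&(P[...,1]>-.15)&(P[...,0]>.42)&(P[...,0]<.7)
for i,s,c,l in comps(m.astype(np.uint8),2000):
    cs=max(cv2.findContours(l.astype(np.uint8),cv2.RETR_EXTERNAL,cv2.CHAIN_APPROX_NONE)[0],key=cv2.contourArea)
    W=plane('wrist',cs[:,0,:],.059,C);print(cv2.minAreaRect((W[:,:2]*1000).astype(np.float32)))
E
```

```text
w7 [404.1, 35.8] hsv [103.  68. 165.] z 0.0493 rect [ 636.6 -272.3] [69.4 51.9] lipdir deg -111.1 foot [ 648.8 -240.6] mid48 [ 631.6 -285.4]
w7 [531.8, 54.4] hsv [ 22. 198. 211.] z 0.0494 rect [ 638.5 -458.5] [44.3 49.6] lipdir deg -79.0 foot [ 632.  -425.2] mid48 [ 641.2 -472.3]
w7 [361.1, 141.8] hsv [ 24.  15. 252.] z 0.0494 rect [ 516.  -219.2] [69.  50.8] lipdir deg -117.4 foot [ 531.7 -189.1] mid48 [ 509.6 -231.7]
w7 [496.3, 182.9] hsv [  4. 199. 211.] z 0.0495 rect [ 466.5 -404.8] [51.4 70.6] lipdir deg -84.4 foot [ 463.1 -371. ] mid48 [ 467.8 -418.7]
w7 [551.0, 249.9] hsv [ 54. 134. 120.] z 0.0496 rect [ 356.9 -545.6] [73.5 45.1] lipdir deg -152.0 foot [ 386.9 -529.7] mid48 [ 344.5 -552.2]
w7 [475.3, 253.8] hsv [  4. 199. 202.] z 0.0487 rect [ 367.8 -385.6] [33.1 35.9] lipdir deg -61.1 foot [ 351.4 -355.9] mid48 [ 374.6 -397.9]
w7 [431.4, 262.0] hsv [  7. 187. 115.] z 0.0502 rect [ 363.6 -319.3] [10.5 76.4] lipdir deg -60.9 foot [ 347.1 -289.6] mid48 [ 370.4 -331.6]
w1 [468.0, 73.1] hsv [103.  66. 153.] z 0.0494 rect [ 636.2 -271.3] [69.8 52. ] lipdir deg -111.1 foot [ 648.4 -239.5] mid48 [ 631.2 -284.3]
w1 [554.1, 112.6] hsv [ 21. 197. 198.] z 0.0495 rect [ 635.7 -449.2] [45.7 31.1] lipdir deg -163.2 foot [ 668.2 -439.3] mid48 [ 622.3 -453.2]
w1 [417.4, 147.0] hsv [ 22.  21. 241.] z 0.0494 rect [ 515.9 -219.1] [69.5 50.8] lipdir deg -117.7 foot [ 531.7 -189. ] mid48 [ 509.4 -231.5]
w1 [507.9, 207.5] hsv [  4. 199. 194.] z 0.0495 rect [ 466.1 -404.1] [50.2 72.1] lipdir deg -84.3 foot [ 462.7 -370.2] mid48 [ 467.5 -418. ]
w1 [539.1, 275.5] hsv [ 57. 138. 164.] z 0.0498 rect [ 359.5 -549.2] [75.5 53.4] lipdir deg -150.7 foot [ 389.2 -532.6] mid48 [ 347.3 -556.1]
[105, 87, 21, 80, 1129] [113.5, 126.8] [0.1034 0.105  0.1064]
floor z 0.05010587054543442 0.05026313062840129
((552.554931640625, 29.02593994140625), (214.8008575439453, 189.22450256347656), 87.57449340820312)
```

Tray verified seated: bar top at 105 mm, floor at 50 mm. Next is vase c. I'll yaw the jaws across it, then tilt 45°.

```bash
python3 -m pendant '[[[0,0.02,-0.03,0,0,0,0.12],[0,0.04,-0.06,0,0,0,0.24],[0,0.06,-0.09,0,0,0,0.36],[0,0.08,-0.12,0,0,0,0.48],[0,0.1,-0.15,0,0,0,0.6],[0,0.11,-0.18,0,0,0,0.72],[0,0.12,-0.21,0,0,0,0.84],[0,0.125,-0.22,0,0,0,0.96]]]';python3 -m pendant '[[[0,0,0,0,0,0,0.12],[0,0,0,0,0,0,0.24],[0,0,0,-0.01,0,0,0.284],[0,0,0,-0.03,0,0,0.284],[0,0,0,-0.05,0,0,0.284],[0,0,0,-0.05,0,0,0.284],[0,0,0,-0.05,0,0,0.284],[0,0,0,-0.05,0,0,0.284]]]'; python3 -c "
from h import *
st();grab('wrist','w8')"; python3 m2.py w8
```

```text
clock: 12.7
position: [0.6018, -0.3627, 0.2726]
tool_rot: [-1.149, 1.568, -1.804]
force: [-1.5, -1.5, -0.5]
grip_width: 0.0856
clock: 13.37
position: [0.6029, -0.356, 0.2246]
tool_rot: [0.11, 1.57, -0.26]
force: [-0.0, 0.3, 0.6]
grip_width: 0.0855
t 13.37 p [ 0.6029 -0.356   0.2246] x [ 0.001 -0.    -1.   ] z [ 0.932 -0.362  0.001] jawdeg -21.2 F [-0.   0.3  0.6] M [-0.    0.02  0.01] w 0.0855 q [ 0.84  0.55 -0.51  1.46  0.28  1.2  -0.09]
w8 [287.9, 93.5] hsv [104.  62. 167.] z 0.0493 rect [ 637.1 -273.2] [68.6 50.3] lipdir deg -111.5 foot [ 649.6 -241.5] mid48 [ 632.  -286.2]
w8 [151.4, 94.5] hsv [ 28.  13. 251.] z 0.0493 rect [ 516.9 -220.6] [68.9 52.2] lipdir deg -116.7 foot [ 532.1 -190.2] mid48 [ 510.6 -233.1]
w8 [415.5, 150.1] hsv [154. 113. 105.] z 0.0502 rect [ 734.4 -366.5] [89.4  6. ] lipdir deg -107.3 foot [ 744.4 -334. ] mid48 [ 730.2 -379.8]
w8 [439.1, 216.3] hsv [150. 126. 155.] z 0.0481 rect [ 743.8 -440.2] [34.  32.4] lipdir deg -108.1 foot [ 754.4 -407.9] mid48 [ 739.5 -453.5]
w8 [96.1, 259.7] hsv [  5. 202. 128.] z 0.0492 rect [ 361.6 -341. ] [130.   61.2] lipdir deg -93.3 foot [ 363.6 -307. ] mid48 [ 360.8 -355. ]
w8 [188.0, 268.1] hsv [  3. 203. 205.] z 0.0494 rect [ 467.5 -405.9] [52.7 68.7] lipdir deg -84.6 foot [ 464.3 -372.1] mid48 [ 468.9 -419.9]
w8 [354.0, 266.2] hsv [ 27. 186. 251.] z 0.0494 rect [ 639.5 -459.7] [46.  46.5] lipdir deg -40.7 foot [ 613.8 -437.5] mid48 [ 650.2 -468.8]
```

View pics/w8.png

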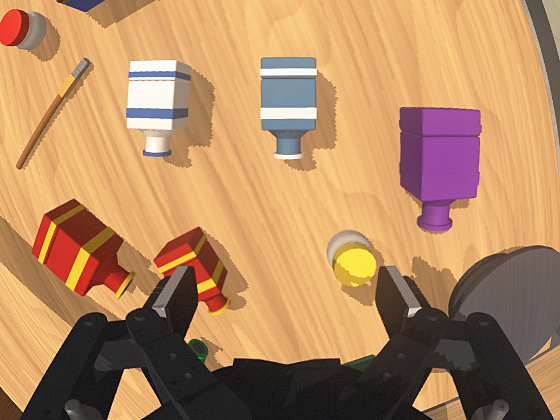

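```bash
python3 -m pendant '[[[0,0,0,0,0.1,-0.039,0],[0,0,0,0,0.2,-0.078,0],[0,0,0,0,0.3,-0.116,0],[0,0,0.01,-0.01,0.4,-0.155,0],[0,0,0.01,-0.02,0.5,-0.194,0],[0,0.01,0.02,-0.04,0.6,-0.233,0],[0,0.01,0.02,-0.06,0.7,-0.272,0],[0,0.01,0.02,-0.06,0.732,-0.284,0]]]';python3 -m pendant '[[[0,0,0,0,0,0,0],[0,0,0,0,0,0,0],[0,0,0,0,0,0,0],[0,0,0,0,0,0,0],[0,0,0,0,0,0,0],[0,0,0,0,0,0,0],[0,0,0,0,0,0,0],[0,0,0,0,0,0,0]]]';python3 -c "
from h import *
st();grab('side','s8')"
```

```text
clock: 14.08
position: [0.6081, -0.3394, 0.1563]
tool_rot: [1.584, 0.784, 1.205]
force: [-2.8, -1.3, -3.4]
grip_width: 0.085
clock: 14.75
position: [0.6125, -0.3357, 0.1643]
tool_rot: [1.57, 0.787, 1.201]
force: [-1.2, -0.9, 0.2]
grip_width: 0.0852
t 14.75 p [ 0.6125 -0.3357  0.1643] x [ 0.255  0.658 -0.708] z [ 0.933 -0.361  0.001] jawdeg -21.2 F [-1.2 -0.9  0.2] M [-0.72  0.27 -0.05] w 0.0852 q [ 1.19  0.88 -0.73  1.38 -0.23  1.25  0.34]
```

View pics/s8.png

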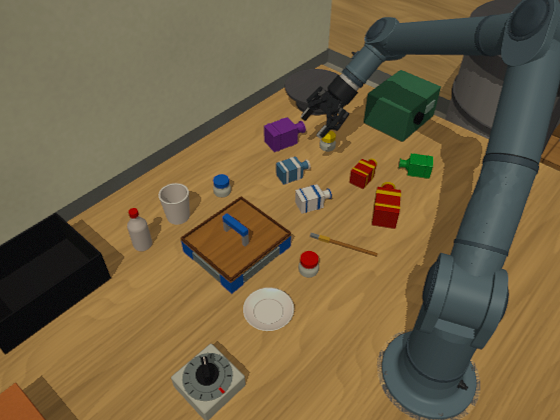

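```bash
python3 -m pendant '[[[0,0,0,-0.03,0,0,0],[0,0,0,-0.06,0,0,0],[0,0,0,-0.08,0,0,0],[0,0.005,0.012,-0.094,0,0,0],[0,0.01,0.026,-0.108,0,0,0],[0,0.015,0.04,-0.122,0,0,0],[0,0.02,0.052,-0.135,0,0,0],[0,0.02,0.052,-0.135,0,0,0]]]';python3 -m pendant '[[[0,0,0,0,0,0,0],[0,0,0,0,0,0,0],[0,0,0,0,0,0,0],[0,0,0,0,0,0,0],[0,0,0,0,0,0,0],[0,0,0,0,0,0,0],[0,0,0,0,0,0,0],[0,0,0,0,0,0,0]]]';python3 -c "
from h import *
st();grab('wrist','w9');grab('side','s9')"
```

```text
clock: 15.47
position: [0.6312, -0.2781, 0.0261]
tool_rot: [1.579, 0.781, 1.212]
force: [-0.6, 3.1, -0.5]
grip_width: 0.0852
clock: 16.13
position: [0.6323, -0.2841, 0.0289]
tool_rot: [1.57, 0.786, 1.2]
force: [-0.2, -0.1, 0.8]
grip_width: 0.0852
t 16.13 p [ 0.6323 -0.2841  0.0289] x [ 0.256  0.659 -0.707] z [ 0.932 -0.362  0.   ] jawdeg -21.2 F [-0.2 -0.1  0.8] M [-0.68  0.2   0.  ] w 0.0852 q [ 1.12  1.03 -0.7   1.45 -0.2   1.04  0.39]
```

View pics/w9.png

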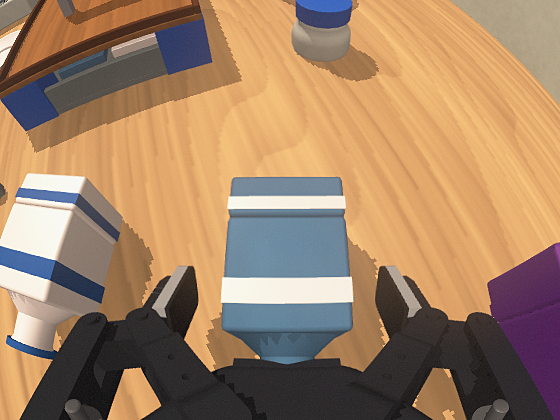

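View pics/s9.png

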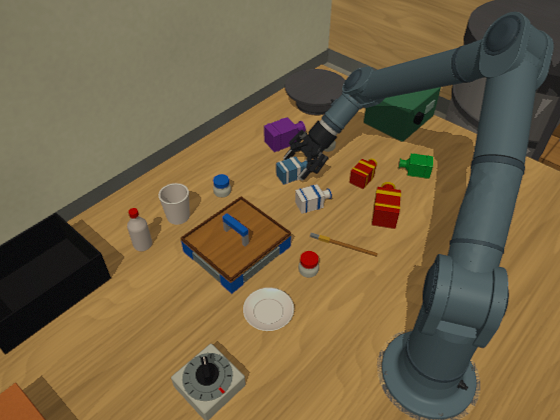

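The vase lies centred between the pads. I'll close on it and lift.

```bash
python3 -m pendant '[[[255,0,0,0,0,0,0],[255,0,0,0,0,0,0],[255,0,0,0,0,0,0],[255,0,0,0,0,0,0],[255,0,0,0,0,0,0],[255,0,0,0,0,0,0],[255,0,0,0,0,0,0],[255,0,0,0,0,0,0]]]' 70;python3 -m pendant '[[[255,0,0,0.02,0,0,0],[255,0,0,0.05,0,0,0],[255,0,0,0.09,0,0,0],[255,0,0,0.13,0,0,0],[255,0,0,0.17,0,0,0],[255,0,0,0.2,0,0,0],[255,0,0,0.2,0,0,0],[255,0,0,0.2,0,0,0]]]';python3 -c "
from h import *
st();grab('wrist','w10')"
```

```text
clock: 16.9
position: [0.6325, -0.2842, 0.0289]
tool_rot: [1.57, 0.786, 1.2]
force: [-0.1, -0.5, 0.7]
grip_width: 0.0496
clock: 17.57
position: [0.6332, -0.284, 0.2308]
tool_rot: [1.565, 0.788, 1.198]
force: [-0.4, 0.7, -3.6]
grip_width: 0.0494
t 17.57 p [ 0.6332 -0.284   0.2308] x [ 0.257  0.656 -0.709] z [ 0.933 -0.361  0.004] jawdeg -21.1 F [-0.4  0.7 -3.6] M [-1.    0.46  0.04] w 0.0494 q [ 1.16  0.78 -0.78  1.41 -0.27  1.26  0.25]
```

View pics/w10.png

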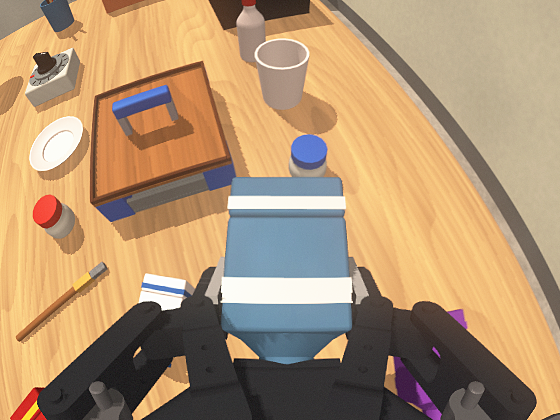

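```bash
python3 -m pendant '[[[255,0,0,0.01,-0.112,0.043,0],[255,0,0.01,0.02,-0.224,0.087,0],[255,0,0.02,0.03,-0.336,0.13,0],[255,0,0.03,0.03,-0.447,0.174,0],[255,-0.01,0.04,0.03,-0.559,0.217,0],[255,-0.01,0.05,0.03,-0.671,0.261,0],[255,-0.02,0.06,0.03,-0.783,0.304,0],[255,-0.02,0.07,0.03,-0.895,0.3475,0]]]';python3 -m pendant '[[[255,0,0.01,0,-0.112,0.043,0],[255,0,0.02,0,-0.224,0.087,0],[255,0,0.03,0,-0.336,0.13,0],[255,0,0.04,0,-0.447,0.174,0],[255,0,0.05,0,-0.559,0.217,0],[255,0,0.06,0,-0.569,0.221,0],[255,0,0.06,0,-0.569,0.221,0],[255,0,0.06,0,-0.569,0.221,0]]]';python3 -c "
from h import *
st();grab('side','s10')"
```

```text
clock: 18.28
position: [0.6094, -0.2139, 0.2566]
tool_rot: [-1.599, 1.388, -1.97]
force: [-0.6, 0.8, -3.3]
grip_width: 0.0493
clock: 18.95
position: [0.6119, -0.1538, 0.257]
tool_rot: [-1.576, 0.786, -1.944]
force: [0.0, -1.0, -1.8]
grip_width: 0.0491
t 18.95 p [ 0.6119 -0.1538  0.257 ] x [-0.258 -0.658 -0.708] z [ 0.933 -0.361 -0.004] jawdeg -21.2 F [ 0.  -1.  -1.8] M [ 0.92 -0.37  0.01] w 0.0491 q [ 0.18  0.57 -0.42  1.54  0.84  1.63 -0.8 ]
```

View pics/s10.png

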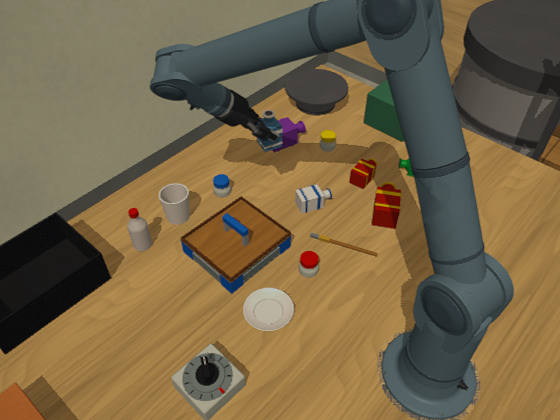

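```bash
python3 -m pendant '[[[255,0,0.03,0,0,0,0.05],[255,0,0.06,0,0,0,0.1],[255,0,0.1,0,0,0,0.15],[255,0,0.14,0,0,0,0.2],[255,-0.01,0.18,0,0,0,0.25],[255,-0.011,0.22,0,0,0,0.3],[255,-0.011,0.249,0,0,0,0.328],[255,-0.011,0.249,0,0,0,0.328]]]';python3 -m pendant '[[[255,0,0,-0.02,0,0,0],[255,0,0,-0.04,0,0,0],[255,0,0,-0.06,0,0,0],[255,0,0,-0.08,0,0,0],[255,0,0,-0.1,0,0,0],[255,0,0,-0.11,0,0,0],[255,0,0,-0.11,0,0,0],[255,0,0,-0.11,0,0,0]]]';python3 -c "
from h import *
st();grab('side','s11');grab('scene','c11')"
```

```text
clock: 19.67
position: [0.6007, 0.1021, 0.2595]
tool_rot: [-1.57, 0.795, -1.604]
force: [-0.8, 2.0, -2.1]
grip_width: 0.049
clock: 20.33
position: [0.6009, 0.0937, 0.1474]
tool_rot: [-1.575, 0.783, -1.617]
force: [0.1, 0.3, -1.4]
grip_width: 0.0494
t 20.33 p [0.6009 0.0937 0.1474] x [-0.033 -0.708 -0.706] z [ 0.999 -0.043 -0.003] jawdeg -2.5 F [ 0.1  0.3 -1.4] M [ 1.06 -0.09  0.03] w 0.0494 q [-0.14  0.72 -0.54  1.6   0.91  1.59 -1.02]
```

View pics/s11.png

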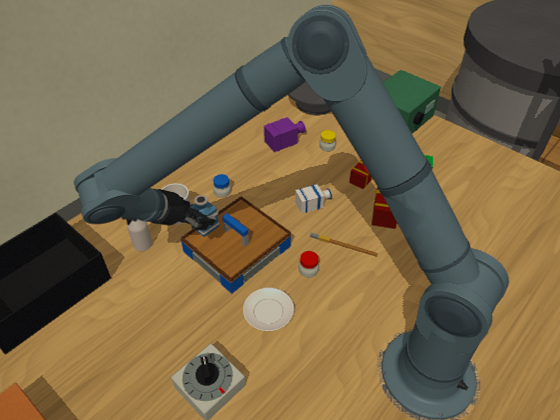

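View pics/c11.png

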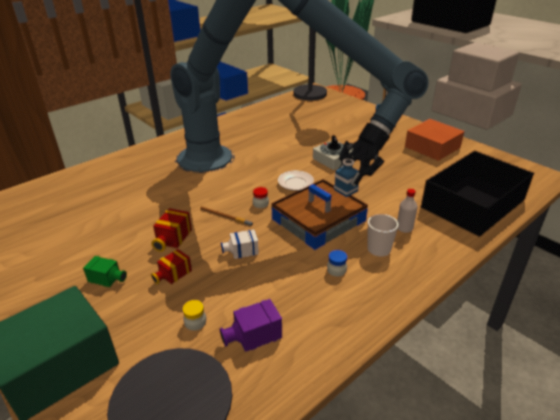

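```bash
python3 -m pendant '[[[255,0,0,-0.01,0,0,0],[255,0,0,-0.02,0,0,0],[255,0,0,-0.03,0,0,0],[255,0,0,-0.04,0,0,0],[255,0,0,-0.045,0,0,0],[255,0,0,-0.047,0,0,0],[255,0,0,-0.047,0,0,0],[255,0,0,-0.047,0,0,0]]]';python3 -c "
from h import *
st();p,d,C=grab('side','s12');cv2.imwrite('pics/s12z.png',cv2.resize(p[150:310,100:320],None,fx=3.5,fy=3.5,interpolation=cv2.INTER_CUBIC))"
```

```text
clock: 21.1
position: [0.6015, 0.0952, 0.1018]
tool_rot: [-1.571, 0.785, -1.613]
force: [0.2, -0.5, -0.9]
grip_width: 0.049
t 21.1 p [0.6015 0.0952 0.1018] x [-0.03  -0.707 -0.707] z [ 0.999 -0.042 -0.   ] jawdeg -2.4 F [ 0.2 -0.5 -0.9] M [ 1.05 -0.09  0.01] w 0.049 q [-0.15  0.79 -0.53  1.61  0.93  1.55 -1.07]
```

View pics/s12z.png

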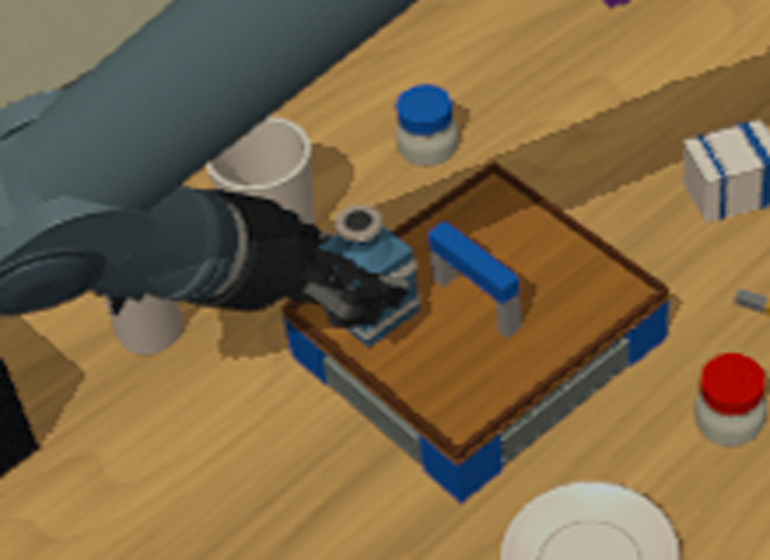

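```bash
python3 -m pendant '[[[255,0,0,-0.001,0,0,0],[255,0,0,-0.002,0,0,0],[255,0,0,-0.003,0,0,0],[255,0,0,-0.004,0,0,0],[255,0,0,-0.0045,0,0,0],[255,0,0,-0.0045,0,0,0],[255,0,0,-0.0045,0,0,0],[255,0,0,-0.0045,0,0,0]]]';python3 -c "
from h import *
st()"
```

```text
clock: 21.82
position: [0.6016, 0.0952, 0.0987]
tool_rot: [-1.57, 0.784, -1.613]
force: [-1.5, 1.3, 4.9]
grip_width: 0.0494
t 21.82 p [0.6016 0.0952 0.0987] x [-0.03  -0.707 -0.706] z [ 0.999 -0.042  0.   ] jawdeg -2.4 F [-1.5  1.3  4.9] M [ 0.14  0.4  -0.16] w 0.0494 q [-0.15  0.79 -0.53  1.61  0.94  1.54 -1.08]
```

```bash
python3 -m pendant '[[[60,0,0,0,0,0,0],[60,0,0,0,0,0,0],[60,0,0,0,0,0,0],[60,0,0,0,0,0,0],[60,0,0,0,0,0,0],[60,0,0,0,0,0,0],[60,0,0,0,0,0,0],[60,0,0,0,0,0,0]]]';python3 -c "
from h import *
st()"; python3 -m pendant '[[[60,0,0.007,0.007,0,0,0],[60,0.001,0.021,0.021,0,0,0],[60,0.002,0.042,0.042,0,0,0],[60,0.003,0.06,0.06,0,0,0],[60,0.004,0.08,0.08,0,0,0],[60,0.004,0.08,0.1,0,0,0],[60,0.004,0.08,0.13,0,0,0],[60,0.004,0.08,0.15,0,0,0]]]';python3 -c "
from h import *
st();grab('side','s13');grab('wrist','w13')"
```

```text
clock: 22.48
position: [0.6013, 0.0951, 0.0972]
tool_rot: [-1.572, 0.786, -1.614]
force: [0.2, 0.2, 1.2]
grip_width: 0.0651
t 22.48 p [0.6013 0.0951 0.0972] x [-0.03  -0.706 -0.707] z [ 0.999 -0.042 -0.001] jawdeg -2.4 F [0.2 0.2 1.2] M [ 0.72  0.01 -0.01] w 0.0651 q [-0.15  0.79 -0.52  1.61  0.94  1.54 -1.08]
clock: 23.15
position: [0.6056, 0.176, 0.2504]
tool_rot: [-1.568, 0.786, -1.611]
force: [0.3, 1.2, 0.4]
grip_width: 0.0651
t 23.15 p [0.6056 0.176  0.2504] x [-0.028 -0.706 -0.708] z [ 0.999 -0.041  0.002] jawdeg -2.4 F [0.3 1.2 0.4] M [ 0.64 -0.05  0.04] w 0.0651 q [-0.23  0.68 -0.58  1.43  0.85  1.79 -0.97]
```

View pics/s13.png

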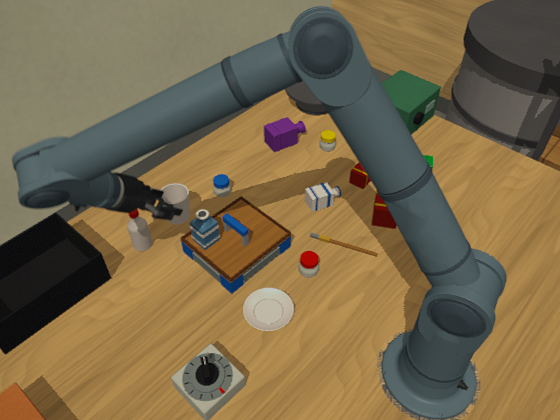

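View pics/w13.png

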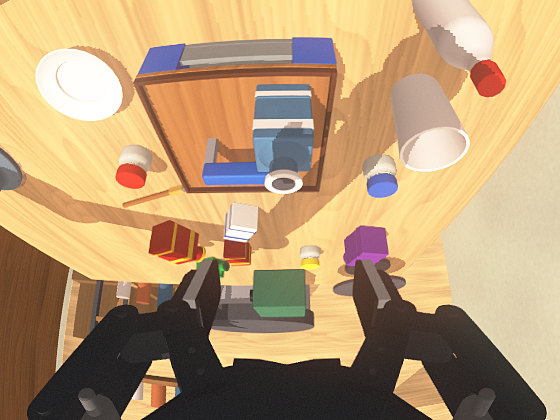

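```bash
python3 -m pendant '[[[60,0,0,0.02,0.12,-0.005,0],[60,0,-0.01,0.04,0.24,-0.01,0],[60,0,-0.02,0.06,0.36,-0.015,0],[60,-0.01,-0.04,0.06,0.48,-0.02,0],[0,-0.02,-0.06,0.06,0.6,-0.025,0],[0,-0.03,-0.08,0.06,0.72,-0.03,0],[0,-0.04,-0.11,0.06,0.784,-0.032,0],[0,-0.05,-0.14,0.06,0.784,-0.032,0]]]';python3 -m pendant '[[[0,0,-0.04,0,0,0,-0.03],[0,-0.01,-0.08,0,0,0,-0.08],[0,-0.02,-0.12,0,0,0,-0.13],[0,-0.03,-0.16,0,0,0,-0.2],[0,-0.04,-0.2,0,0,0,-0.26],[0,-0.05,-0.24,0,0,0,-0.3],[0,-0.05,-0.26,-0.03,0,0,-0.3],[0,-0.05,-0.28,-0.06,0,0,-0.3]]]';python3 -m pendant '[[[0,0,0,0,0,0,0],[0,0,0,0,0,0,0],[0,0,0,0,0,0,0],[0,0,0,0,0,0,0],[0,0,0,0,0,0,0],[0,0,0,0,0,0,0],[0,0,0,0,0,0,0],[0,0,0,0,0,0,0]]]';python3 -c "
from h import *
st();grab('wrist','w14')"; python3 m2.py w14
```

```text
clock: 23.92
position: [0.5545, 0.0285, 0.3067]
tool_rot: [-2.474, 1.569, -2.524]
force: [0.6, -1.0, 0.7]
grip_width: 0.0855
clock: 24.58
position: [0.5048, -0.2497, 0.2482]
tool_rot: [-0.78, 1.566, -1.128]
force: [1.3, 1.2, -1.4]
grip_width: 0.0857
clock: 25.25
position: [0.5058, -0.2444, 0.248]
tool_rot: [-1.741, 1.57, -2.081]
force: [0.5, 0.3, 1.4]
grip_width: 0.0858
t 25.25 p [ 0.5058 -0.2444  0.248 ] x [-0.    -0.001 -1.   ] z [ 0.943 -0.334 -0.   ] jawdeg -19.5 F [0.5 0.3 1.4] M [-0.02 -0.    0.01] w 0.0858 q [ 0.87  0.27 -0.57  1.79  0.16  1.12 -0.09]
w14 [281.9, 183.7] hsv [ 21.  23. 246.] z 0.0495 rect [ 501.1 -244.5] [69.3 50.5] lipdir deg -115.6 foot [ 515.8 -213.8] mid48 [ 495.1 -257.1]
w14 [499.0, 210.5] hsv [155.  113.   96.5] z 0.0501 rect [ 745.  -357.7] [104.4  51.5] lipdir deg -137.8 foot [ 770.2 -334.9] mid48 [ 734.6 -367.1]
w14 [299.1, 311.8] hsv [  3. 204. 194.] z 0.0495 rect [ 465.9 -404.6] [51.5 70.2] lipdir deg -84.2 foot [ 462.5 -370.8] mid48 [ 467.3 -418.6]
w14 [441.1, 300.0] hsv [ 21. 197. 192.] z 0.0494 rect [ 644.7 -453.6] [30.7 48.6] lipdir deg -46.8 foot [ 621.4 -428.8] mid48 [ 654.2 -463.7]
w14 [220.5, 322.1] hsv [  2. 208. 183.] z 0.0483 rect [ 370.8 -384.4] [35.3 33.7] lipdir deg -142.3 foot [ 397.7 -363.6] mid48 [ 359.8 -393. ]
```

View pics/w14.png

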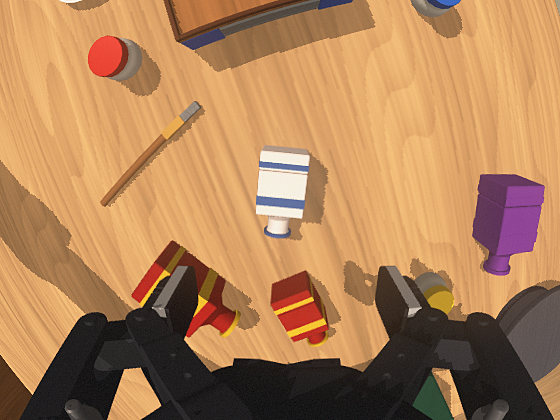

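```bash
python3 -c "
from h import *
p,d,C=load('w14');print(plane('wrist',[(195,105),(105,205),(150,155)],.008,C).round(3))"
```

```text
[[ 0.437 -0.133  0.008]
 [ 0.271 -0.199  0.008]
 [ 0.362 -0.165  0.008]]
```

```bash
python3 -c "
from h import *
print((Rn.from_rotvec(.7854*np.array([.902,-.432,0]))*Rn.from_rotvec([0,0,-.106])).as_rotvec())"
```

```text
[ 0.72573557 -0.30142228 -0.10049103]
```

```bash
python3 -m pendant '[[[0,0,0,0,0.1,-0.042,-0.014],[0,-0.01,-0.02,0,0.2,-0.083,-0.028],[0,-0.02,-0.04,0,0.3,-0.125,-0.042],[0,-0.034,-0.062,-0.01,0.4,-0.166,-0.056],[0,-0.034,-0.062,-0.03,0.5,-0.208,-0.07],[0,-0.034,-0.062,-0.05,0.6,-0.25,-0.084],[0,-0.034,-0.062,-0.07,0.7,-0.291,-0.098],[0,-0.034,-0.062,-0.09,0.726,-0.301,-0.1]]]';python3 -m pendant '[[[0,0,0,0,0,0,0],[0,0,0,0,0,0,0],[0,0,0,0,0,0,0],[0,0,0,0,0,0,0],[0,0,0,0,0,0,0],[0,0,0,0,0,0,0],[0,0,0,0,0,0,0],[0,0,0,0,0,0,0]]]';python3 -c "
from h import *
st();grab('wrist','w15')"; python3 m2.py w15
```

```text
clock: 25.97
position: [0.4682, -0.3112, 0.1536]
tool_rot: [1.578, 0.784, 1.122]
force: [-1.4, -0.7, -0.5]
grip_width: 0.0856
clock: 26.63
position: [0.4717, -0.3069, 0.158]
tool_rot: [1.572, 0.787, 1.126]
force: [0.2, -0.2, -0.5]
grip_width: 0.0852
t 26.63 p [ 0.4717 -0.3069  0.158 ] x [ 0.303  0.637 -0.708] z [ 0.903 -0.43  -0.001] jawdeg -25.5 F [ 0.2 -0.2 -0.5] M [-0.63  0.31 -0.03] w 0.0852 q [ 1.31  0.63 -0.59  1.75 -0.44  1.17  0.56]
w15 [400.6, 65.7] hsv [112. 146. 188.] z 0.0488 rect [737.3 -98.9] [38.2 48.7] lipdir deg -2.2 foot [703.3 -97.6] mid48 [751.3 -99.4]
w15 [540.6, 242.4] hsv [151. 120.  93.] z 0.0498 rect [ 734.9 -369.2] [93.6 16.3] lipdir deg -106.5 foot [ 744.6 -336.6] mid48 [ 730.9 -382.7]
w15 [285.6, 240.7] hsv [ 21.  22. 249.] z 0.0492 rect [ 500.3 -247.1] [68.8 50.6] lipdir deg -115.6 foot [ 515.  -216.4] mid48 [ 494.3 -259.7]
```

View pics/w15.png

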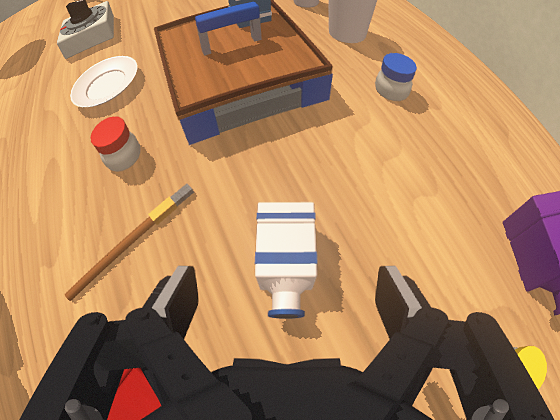

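```bash
python3 -m pendant '[[[0,0,0,-0.03,0,0,0],[0,0,0,-0.06,0,0,0],[0,0,0,-0.075,0,0,0],[0,0.006,0.012,-0.088,0,0,0],[0,0.012,0.025,-0.102,0,0,0],[0,0.018,0.037,-0.116,0,0,0],[0,0.0236,0.05,-0.13,0,0,0],[0,0.0236,0.05,-0.13,0,0,0]]]';python3 -m pendant '[[[0,0,0,0,0,0,0],[0,0,0,0,0,0,0],[0,0,0,0,0,0,0],[0,0,0,0,0,0,0],[0,0,0,0,0,0,0],[0,0,0,0,0,0,0],[0,0,0,0,0,0,0],[0,0,0,0,0,0,0]]]';python3 -c "
from h import *
st();grab('wrist','w16')"
```

```text
clock: 27.35
position: [0.4943, -0.2515, 0.0258]
tool_rot: [1.581, 0.781, 1.138]
force: [-0.2, 1.4, -0.6]
grip_width: 0.0854
clock: 28.02
position: [0.4949, -0.2571, 0.0274]
tool_rot: [1.573, 0.786, 1.127]
force: [-0.6, -0.1, 0.3]
grip_width: 0.0854
t 28.02 p [ 0.4949 -0.2571  0.0274] x [ 0.304  0.638 -0.708] z [ 0.902 -0.431 -0.002] jawdeg -25.5 F [-0.6 -0.1  0.3] M [-0.69  0.34  0.  ] w 0.0854 q [ 1.23  0.82 -0.57  1.81 -0.42  0.92  0.62]
```

View pics/w16.png

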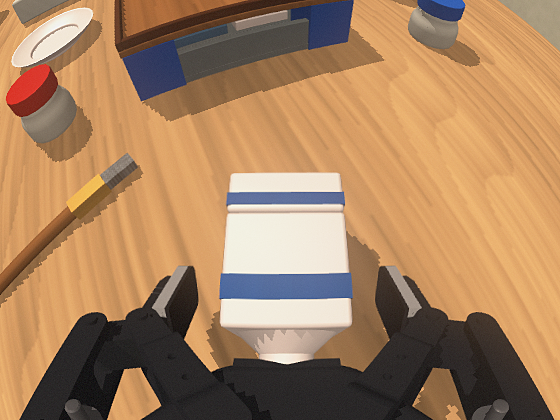

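```bash
python3 -m pendant '[[[255,0,0,0,0,0,0],[255,0,0,0,0,0,0],[255,0,0,0,0,0,0],[255,0,0,0,0,0,0],[255,0,0,0,0,0,0],[255,0,0,0,0,0,0],[255,0,0,0,0,0,0],[255,0,0,0,0,0,0]]]' 70;python3 -m pendant '[[[255,0,0,0.02,0,0,0],[255,0,0,0.05,0,0,0],[255,0,0,0.09,0,0,0],[255,0,0,0.13,0,0,0],[255,0,0,0.17,0,0,0],[255,0,0,0.2,0,0,0],[255,0,0,0.22,0,0,0],[255,0,0,0.22,0,0,0]]]';python3 -c "
from h import *
st()"
python3 -m pendant '[[[255,0,0,0.01,-0.108,0.052,0],[255,0.01,0.01,0.01,-0.216,0.104,0],[255,0.02,0.02,0.01,-0.325,0.155,0],[255,0.03,0.03,0.01,-0.433,0.207,0],[255,0.04,0.04,0.01,-0.541,0.259,0],[255,0.05,0.05,0.01,-0.649,0.311,0],[255,0.06,0.06,0.01,-0.758,0.362,0],[255,0.07,0.07,0.01,-0.866,0.414,0]]]';python3 -m pendant '[[[255,0,0.01,0,-0.108,0.052,0],[255,0,0.02,0,-0.216,0.104,0],[255,0,0.03,0,-0.325,0.155,0],[255,0,0.04,0,-0.433,0.207,0],[255,0,0.05,0,-0.541,0.259,0],[255,0,0.06,0,-0.551,0.263,0],[255,0,0.06,0,-0.551,0.263,0],[255,0,0.06,0,-0.551,0.263,0]]]';python3 -c "
from h import *
st();grab('side','s17')"
```

```text
clock: 28.73
position: [0.495, -0.257, 0.0274]
tool_rot: [1.573, 0.786, 1.127]
force: [0.3, -0.8, 1.7]
grip_width: 0.0493
clock: 29.4
position: [0.4972, -0.2578, 0.2517]
tool_rot: [1.562, 0.79, 1.119]
force: [1.7, -0.5, -1.4]
grip_width: 0.0493
t 29.4 p [ 0.4972 -0.2578  0.2517] x [ 0.307  0.634 -0.71 ] z [ 0.902 -0.431  0.006] jawdeg -25.5 F [ 1.7 -0.5 -1.4] M [-0.97  0.42 -0.06] w 0.0493 q [ 1.3   0.47 -0.66  1.76 -0.51  1.23  0.46]
clock: 30.07
position: [0.5647, -0.1863, 0.2563]
tool_rot: [-1.577, 1.389, -2.024]
force: [-0.7, 0.1, -3.5]
grip_width: 0.0492
clock: 30.73
position: [0.5647, -0.1267, 0.2561]
tool_rot: [-1.574, 0.786, -2.019]
force: [0.3, -0.1, -2.1]
grip_width: 0.0491
t 30.73 p [ 0.5647 -0.1267  0.2561] x [-0.306 -0.637 -0.708] z [ 0.902 -0.432 -0.002] jawdeg -25.6 F [ 0.3 -0.1 -2.1] M [ 0.93 -0.5  -0.01] w 0.0491 q [ 0.19  0.53 -0.47  1.62  0.78  1.67 -0.92]
```

View pics/s17.png

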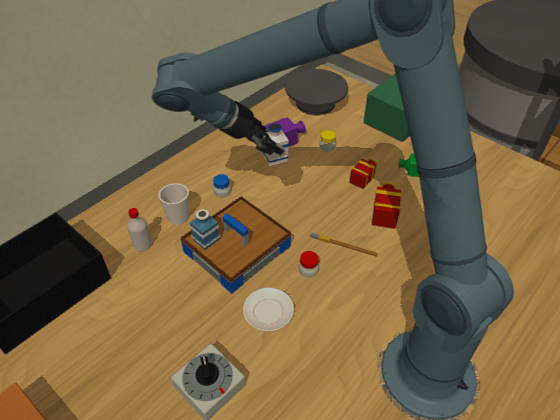

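```bash
python3 -m pendant '[[[255,-0.01,0.03,0,0,0,0.06],[255,-0.02,0.06,0,0,0,0.12],[255,-0.03,0.09,0,0,0,0.18],[255,-0.04,0.13,0,0,0,0.24],[255,-0.05,0.17,0,0,0,0.3],[255,-0.054,0.2,0,0,0,0.36],[255,-0.054,0.2243,0,0,0,0.405],[255,-0.054,0.2243,0,0,0,0.405]]]';python3 -m pendant '[[[255,0,0,-0.02,0,0,0],[255,0,0,-0.04,0,0,0],[255,0,0,-0.06,0,0,0],[255,0,0,-0.08,0,0,0],[255,0,0,-0.1,0,0,0],[255,0,0,-0.11,0,0,0],[255,0,0,-0.11,0,0,0],[255,0,0,-0.11,0,0,0]]]';python3 -c "
from h import *
st();p,d,C=grab('side','s18');cv2.imwrite('pics/s18z.png',cv2.resize(p[150:310,100:320],None,fx=3.5,fy=3.5,interpolation=cv2.INTER_CUBIC))"
```

```text
clock: 31.45
position: [0.5104, 0.1023, 0.2586]
tool_rot: [-1.568, 0.793, -1.603]
force: [0.1, 0.6, -1.6]
grip_width: 0.0494
clock: 32.12
position: [0.5118, 0.0953, 0.1481]
tool_rot: [-1.569, 0.784, -1.616]
force: [-0.5, 0.1, -1.7]
grip_width: 0.0494
t 32.12 p [0.5118 0.0953 0.1481] x [-0.032 -0.707 -0.706] z [ 0.999 -0.046  0.001] jawdeg -2.7 F [-0.5  0.1 -1.7] M [ 1.03 -0.09  0.06] w 0.0494 q [-0.11  0.62 -0.62  1.8   0.86  1.56 -1.15]
```

View pics/s18z.png

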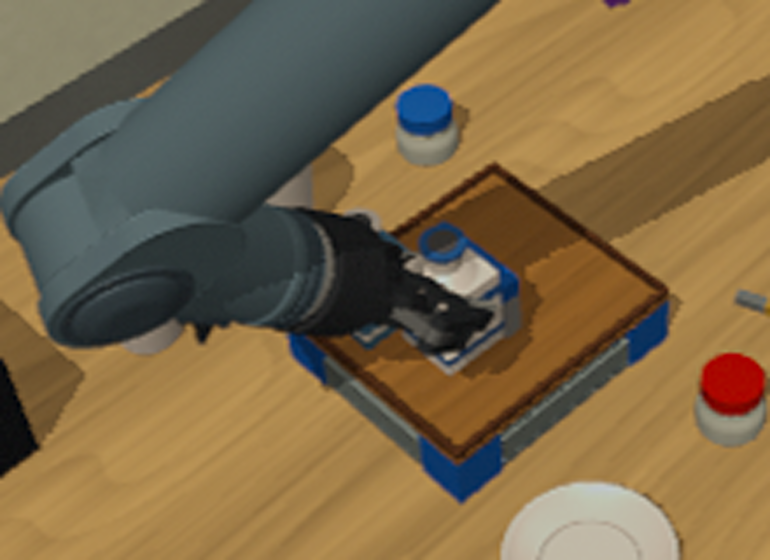

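```bash
python3 -m pendant '[[[255,-0.003,0,-0.01,0,0,0],[255,-0.006,0,-0.02,0,0,0],[255,-0.006,0,-0.03,0,0,0],[255,-0.006,0,-0.04,0,0,0],[255,-0.006,0,-0.045,0,0,0],[255,-0.006,0,-0.045,0,0,0],[255,-0.006,0,-0.045,0,0,0],[255,-0.006,0,-0.045,0,0,0]]]';python3 -c "
from h import *
st()"; python3 -m pendant '[[[255,0,0,-0.001,0,0,0],[255,0,0,-0.002,0,0,0],[255,0,0,-0.003,0,0,0],[255,0,0,-0.004,0,0,0],[255,0,0,-0.005,0,0,0],[255,0,0,-0.006,0,0,0],[255,0,0,-0.006,0,0,0],[255,0,0,-0.006,0,0,0]]]';python3 -c "
from h import *
st()"
```

```text
clock: 32.83
position: [0.5051, 0.0976, 0.1023]
tool_rot: [-1.57, 0.785, -1.613]
force: [-0.2, -0.6, -1.3]
grip_width: 0.0496
t 32.83 p [0.5051 0.0976 0.1023] x [-0.03  -0.706 -0.707] z [ 0.999 -0.043  0.   ] jawdeg -2.4 F [-0.2 -0.6 -1.3] M [ 1.07 -0.05  0.05] w 0.0496 q [-0.13  0.69 -0.61  1.83  0.89  1.52 -1.21]
clock: 33.5
position: [0.5051, 0.0976, 0.0999]
tool_rot: [-1.568, 0.781, -1.612]
force: [-3.1, 1.0, 11.3]
grip_width: 0.0491
t 33.5 p [0.5051 0.0976 0.0999] x [-0.029 -0.71  -0.704] z [ 0.999 -0.043  0.002] jawdeg -2.5 F [-3.1  1.  11.3] M [-0.45  0.49 -0.45] w 0.0491 q [-0.14  0.7  -0.61  1.82  0.89  1.52 -1.22]
```

```bash
python3 -m pendant '[[[255,0,0,0.002,0,0,0],[255,0,0,0.002,0,0,0],[60,0,0,0.002,0,0,0],[60,0,0,0.002,0,0,0],[60,0,0,0.002,0,0,0],[60,0,0,0.002,0,0,0],[60,0,0,0.002,0,0,0],[60,0,0,0.002,0,0,0]]]';python3 -c "
from h import *
st()"; python3 -m pendant '[[[60,0,0.007,0.007,0,0,0],[60,0.001,0.021,0.021,0,0,0],[60,0.002,0.042,0.042,0,0,0],[60,0.003,0.06,0.06,0,0,0],[60,0.004,0.08,0.08,0,0,0],[60,0.004,0.08,0.1,0,0,0],[60,0.004,0.08,0.13,0,0,0],[60,0.004,0.08,0.15,0,0,0]]]';python3 -c "
from h import *
st();grab('side','s19');grab('wrist','w19')"
```

```text
clock: 34.17
position: [0.5049, 0.0973, 0.098]
tool_rot: [-1.571, 0.785, -1.614]
force: [0.3, 0.3, -0.1]
grip_width: 0.0653
t 34.17 p [0.5049 0.0973 0.098 ] x [-0.03  -0.707 -0.707] z [ 0.999 -0.043 -0.   ] jawdeg -2.4 F [ 0.3  0.3 -0.1] M [0.74 0.01 0.  ] w 0.0653 q [-0.13  0.7  -0.6   1.83  0.89  1.51 -1.22]
clock: 34.83
position: [0.5091, 0.179, 0.251]
tool_rot: [-1.568, 0.787, -1.61]
force: [0.8, 0.3, -0.3]
grip_width: 0.0653
t 34.83 p [0.5091 0.179  0.251 ] x [-0.028 -0.706 -0.708] z [ 0.999 -0.041  0.002] jawdeg -2.4 F [ 0.8  0.3 -0.3] M [ 0.7  -0.   -0.04] w 0.0653 q [-0.2   0.57 -0.68  1.64  0.77  1.77 -1.1 ]
```

View pics/w19.png

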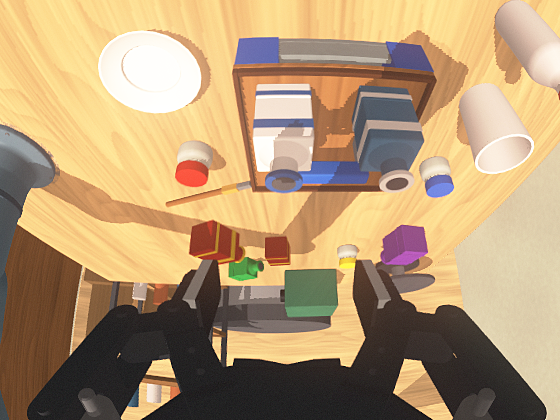

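View pics/s19.png

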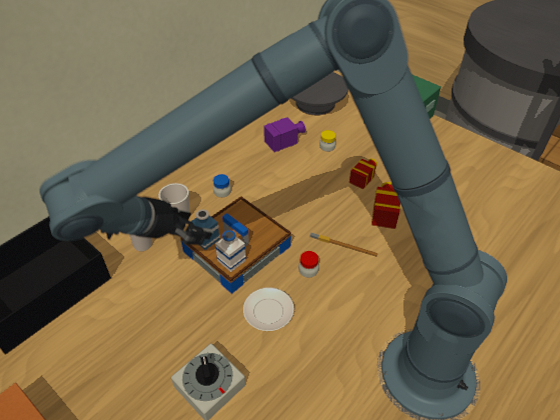

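```bash
python3 -m pendant '[[[60,0,0,0.02,0.12,-0.005,0],[60,0,-0.01,0.04,0.24,-0.01,0],[60,0,-0.02,0.06,0.36,-0.015,0],[60,0,-0.04,0.06,0.48,-0.02,0],[60,0,-0.06,0.06,0.6,-0.025,0],[60,0,-0.08,0.06,0.72,-0.03,0],[60,0,-0.11,0.06,0.784,-0.032,0],[60,0,-0.14,0.06,0.784,-0.032,0]]]';python3 -m pendant '[[[60,0,-0.04,0,0,0,0.03],[60,0,-0.08,0,0,0,0.06],[60,0,-0.12,0,0,0,0.09],[60,-0.01,-0.16,0,0,0,0.12],[60,-0.02,-0.2,0,0,0,0.141],[60,-0.03,-0.24,0,0,0,0.141],[60,-0.04,-0.28,-0.03,0,0,0.141],[60,-0.05,-0.32,-0.06,0,0,0.141]]]';python3 -m pendant '[[[60,0,-0.03,0,0,0,0],[60,0,-0.05,0,0,0,0],[60,0,-0.05,0,0,0,0],[60,0,-0.05,0,0,0,0],[60,0,-0.05,0,0,0,0],[60,0,-0.05,0,0,0,0],[60,0,-0.05,0,0,0,0],[60,0,-0.05,0,0,0,0]]]';python3 -c "
from h import *
st();grab('wrist','w20')"; python3 m2.py w20
```

```text
clock: 35.6
position: [0.5084, 0.0317, 0.3082]
tool_rot: [-2.042, 1.57, -2.092]
force: [0.7, -1.5, 0.6]
grip_width: 0.0654
clock: 36.27
position: [0.4625, -0.2709, 0.26]
tool_rot: [-1.167, 1.567, -1.071]
force: [0.3, -0.0, -0.5]
grip_width: 0.0649
clock: 36.93
position: [0.4631, -0.3166, 0.2595]
tool_rot: [-2.349, 1.569, -2.248]
force: [-0.2, 0.6, 0.1]
grip_width: 0.0658
t 36.93 p [ 0.4631 -0.3166  0.2595] x [-0.001 -0.001 -1.   ] z [ 0.995  0.101 -0.001] jawdeg 5.8 F [-0.2  0.6  0.1] M [ 0.   -0.03  0.01] w 0.0658 q [ 0.94  0.24 -0.47  1.79  0.12  1.14  0.53]
w20 [527.2, 35.8] hsv [111. 163. 197.] z 0.0489 rect [738.4 -97.8] [48.  36.3] lipdir deg -178.5 foot [772.4 -96.9] mid48 [724.4 -98.2]
w20 [191.9, 169.0] hsv [  8. 187. 115.] z 0.0502 rect [ 360.6 -312.8] [ 5.5 89.4] lipdir deg -60.3 foot [ 343.7 -283.2] mid48 [ 367.5 -324.9]
w20 [197.0, 232.6] hsv [  5. 200. 195.] z 0.0484 rect [ 367.1 -385.7] [42.4 36.2] lipdir deg -148.5 foot [ 396.1 -368. ] mid48 [ 355.1 -393. ]
w20 [490.4, 242.3] hsv [155. 112. 104.] z 0.0501 rect [ 733.8 -367.1] [90.2 11. ] lipdir deg -106.9 foot [ 743.7 -334.6] mid48 [ 729.7 -380.5]
w20 [281.5, 255.8] hsv [  4. 200. 204.] z 0.0494 rect [ 466.  -405.6] [50.6 67. ] lipdir deg -84.4 foot [ 462.7 -371.8] mid48 [ 467.4 -419.6]
w20 [477.7, 290.0] hsv [149. 130. 154.] z 0.048 rect [ 741.3 -437.4] [36.9 35.3] lipdir deg -105.1 foot [ 750.2 -404.6] mid48 [ 737.7 -451. ]
w20 [414.8, 297.6] hsv [ 27. 190. 249.] z 0.0492 rect [ 643.7 -451. ] [24.8 46.9] lipdir deg -34.2 foot [ 615.6 -431.9] mid48 [ 655.3 -458.9]
```

View pics/w20.png

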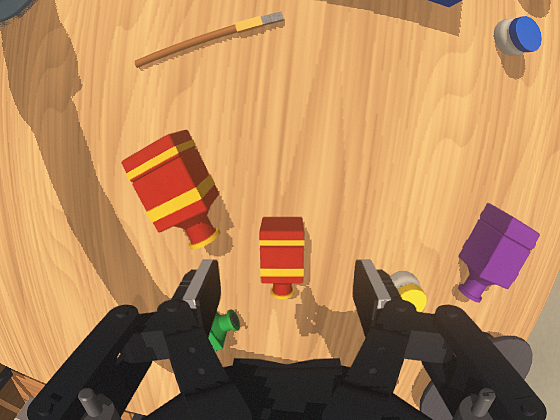

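```bash
python3 -c "
from h import *
p,d,C=load('w20');P=allpts('wrist',d,C)
m=(mask(p,(40,80,40),(80,255,255))>0)
for i,s,c,l in comps(m.astype(np.uint8),60): print(s,np.nanpercentile(P[l],[2,98],axis=0).round(3))
m=(mask(p,(170,120,40),(25,255,255))>0)&(P[...,0]<.43)&(P[...,2]>.025)&(P[...,1]<-.25)
print(np.nanpercentile(P[m],[1,99],axis=0).round(3))"
python3 -m pendant '[[[60,0,-0.02,0,0.119,0.012,0],[60,0,-0.04,0,0.238,0.024,0],[60,0,-0.06,0,0.357,0.036,0],[60,0.005,-0.08,0,0.476,0.048,0],[60,0.01,-0.1,0,0.595,0.06,0],[60,0.01,-0.13,-0.02,0.714,0.072,0],[60,0.01,-0.157,-0.05,0.781,0.079,0],[60,0.01,-0.157,-0.08,0.781,0.079,0]]]';python3 -m pendant '[[[60,0,0,0,0,0,0],[60,0,0,0,0,0,0],[60,0,0,0,0,0,0],[60,0,0,0,0,0,0],[60,0,0,0,0,0,0],[60,0,0,0,0,0,0],[60,0,0,0,0,0,0],[60,0,0,0,0,0,0]]]';python3 -c "
from h import *
st();grab('wrist','w21')"; python3 m2.py w21
```

```text
[208, 310, 32, 42, 685] [[ 0.382 -0.559  0.013]
 [ 0.432 -0.331  0.271]]
[[ 0.291 -0.4    0.028]
 [ 0.43  -0.278  0.299]]
clock: 37.65
position: [0.4683, -0.4829, 0.1688]
tool_rot: [1.585, 0.785, 1.67]
force: [-2.9, 0.1, -3.5]
grip_width: 0.0653
clock: 38.32
position: [0.4729, -0.475, 0.1808]
tool_rot: [1.573, 0.789, 1.673]
force: [0.7, 0.7, -0.0]
grip_width: 0.0653
t 38.32 p [ 0.4729 -0.475   0.1808] x [-0.072  0.701 -0.709] z [ 0.995  0.101 -0.001] jawdeg 5.8 F [ 0.7  0.7 -0. ] M [-0.76 -0.07  0.04] w 0.0653 q [ 1.11  0.94 -0.41  1.08 -0.16  1.79  0.87]
w21 [478.8, 70.6] hsv [112. 149. 192.] z 0.0487 rect [738.2 -99.4] [49.1 39.8] lipdir deg -179.5 foot [772.2 -99.1] mid48 [724.2 -99.5]
w21 [184.5, 212.0] hsv [  5. 199. 148.] z 0.049 rect [ 363.4 -384.6] [66.  45.2] lipdir deg -151.0 foot [ 393.1 -368.1] mid48 [ 351.1 -391.4]
w21 [537.0, 266.6] hsv [150. 125. 103.] z 0.0489 rect [ 743.3 -392.9] [ 53.9 136. ] lipdir deg -83.5 foot [ 739.5 -359.1] mid48 [ 744.9 -406.8]
w21 [287.1, 249.6] hsv [  4. 201. 207.] z 0.0492 rect [ 466.5 -408.9] [50.3 68.9] lipdir deg -84.9 foot [ 463.5 -375. ] mid48 [ 467.7 -422.8]
w21 [471.4, 306.5] hsv [ 26. 190. 249.] z 0.0491 rect [ 644.6 -453.1] [26.7 46.7] lipdir deg -35.0 foot [ 616.8 -433.6] mid48 [ 656.1 -461.1]
```

View pics/w21.png

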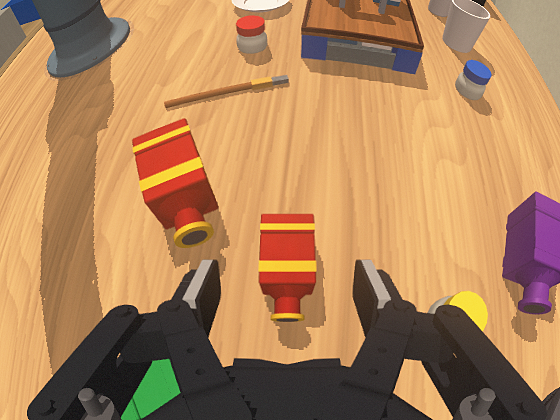

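```bash
python3 -m pendant '[[[60,0,0,-0.03,0,0,0],[60,0,0,-0.06,0,0,0],[60,0,0,-0.08,0,0,0],[60,0,0,-0.096,0,0,0],[60,-0.001,0.014,-0.11,0,0,0],[60,-0.003,0.028,-0.125,0,0,0],[60,-0.004,0.042,-0.139,0,0,0],[60,-0.005,0.056,-0.153,0,0,0]]]';python3 -m pendant '[[[60,0,0,0,0,0,0],[60,0,0,0,0,0,0],[60,0,0,0,0,0,0],[60,0,0,0,0,0,0],[60,0,0,0,0,0,0],[60,0,0,0,0,0,0],[60,0,0,0,0,0,0],[60,0,0,0,0,0,0]]]';python3 -c "
from h import *
st();grab('wrist','w22')"
```

```text
clock: 39.03
position: [0.4677, -0.4186, 0.0256]
tool_rot: [1.574, 0.786, 1.672]
force: [0.3, 0.1, -0.0]
grip_width: 0.0654
clock: 39.7
position: [0.4677, -0.4194, 0.0266]
tool_rot: [1.574, 0.787, 1.673]
force: [0.2, -0.2, -0.6]
grip_width: 0.0656
t 39.7 p [ 0.4677 -0.4194  0.0266] x [-0.072  0.702 -0.708] z [ 0.995  0.1   -0.002] jawdeg 5.7 F [ 0.2 -0.2 -0.6] M [-0.73 -0.11 -0.04] w 0.0656 q [ 1.1   1.03 -0.4   1.26 -0.13  1.52  0.92]
```

View pics/w22.png

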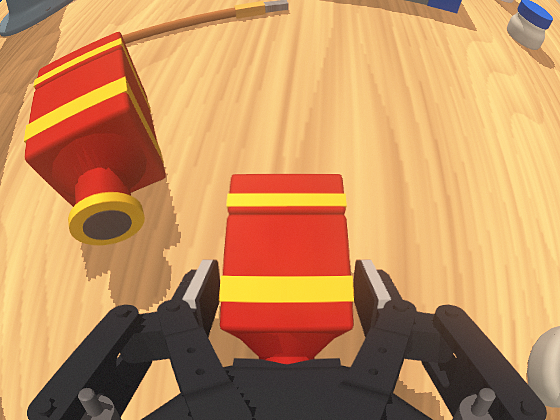

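```bash
python3 -m pendant '[[[255,0,0,0,0,0,0],[255,0,0,0,0,0,0],[255,0,0,0,0,0,0],[255,0,0,0,0,0,0],[255,0,0,0,0,0,0],[255,0,0,0,0,0,0],[255,0,0,0,0,0,0],[255,0,0,0,0,0,0]]]' 70;python3 -m pendant '[[[255,0,0,0.02,0,0,0],[255,0,0,0.05,0,0,0],[255,0,0,0.09,0,0,0],[255,0,0,0.13,0,0,0],[255,0,0,0.17,0,0,0],[255,0,0,0.2,0,0,0],[255,0,0,0.23,0,0,0],[255,0,0,0.23,0,0,0]]]';python3 -c "
from h import *
st()"
python3 -m pendant '[[[255,0,0.02,0.01,-0.119,-0.012,0],[255,0.01,0.04,0.01,-0.239,-0.024,0],[255,0.02,0.06,0.01,-0.358,-0.036,0],[255,0.03,0.08,0.01,-0.478,-0.048,0],[255,0.04,0.1,0.01,-0.597,-0.06,0],[255,0.05,0.12,0.01,-0.716,-0.072,0],[255,0.06,0.14,0.01,-0.836,-0.084,0],[255,0.07,0.16,0.01,-0.955,-0.096,0]]]';python3 -m pendant '[[[255,0,0.01,0,-0.119,-0.012,0],[255,0,0.02,0,-0.239,-0.024,0],[255,0,0.03,0,-0.358,-0.036,0],[255,0,0.04,0,-0.478,-0.048,0],[255,0,0.05,0,-0.597,-0.06,0],[255,0,0.06,0,-0.608,-0.061,0],[255,0,0.06,0,-0.608,-0.061,0],[255,0,0.06,0,-0.608,-0.061,0]]]';python3 -c "
from h import *
st();grab('side','s22')"
```

```text
clock: 40.42
position: [0.4678, -0.4192, 0.0264]
tool_rot: [1.574, 0.787, 1.673]
force: [0.3, -1.1, 1.6]
grip_width: 0.0493
clock: 41.08
position: [0.4698, -0.4201, 0.2632]
tool_rot: [1.564, 0.795, 1.666]
force: [1.7, -0.3, -0.1]
grip_width: 0.0493
t 41.08 p [ 0.4698 -0.4201  0.2632] x [-0.067  0.697 -0.714] z [0.995 0.1   0.005] jawdeg 5.8 F [ 1.7 -0.3 -0.1] M [-1.   -0.19 -0.02] w 0.0493 q [ 1.12  0.77 -0.45  1.2  -0.21  1.8   0.81]
clock: 41.75
position: [0.537, -0.2575, 0.2656]
tool_rot: [-1.578, 1.39, -1.479]
force: [0.4, 0.0, -3.7]
grip_width: 0.0495
clock: 42.42
position: [0.5373, -0.1984, 0.2651]
tool_rot: [-1.575, 0.787, -1.475]
force: [0.1, -0.7, -2.6]
grip_width: 0.0494
t 42.42 p [ 0.5373 -0.1984  0.2651] x [ 0.068 -0.703 -0.708] z [ 0.995  0.099 -0.003] jawdeg 5.7 F [ 0.1 -0.7 -2.6] M [ 1.03  0.1  -0.03] w 0.0494 q [ 0.31  0.25 -0.47  1.96  0.98  1.23 -0.54]
```

View pics/s22.png

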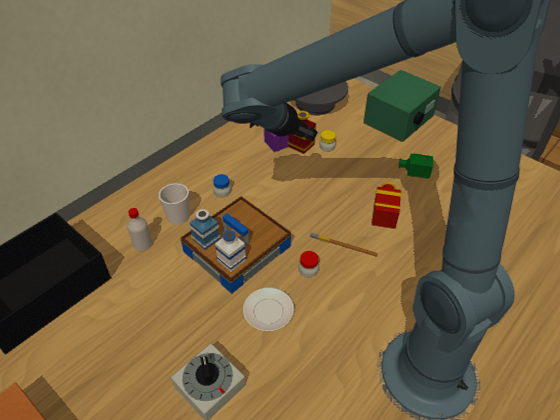

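```bash
python3 -m pendant '[[[255,0,0,0,0,0,0.12],[255,0,0,0,0,0,0.24],[255,0,0,0,0,0,0.36],[255,0,0,0,0,0,0.48],[255,0.01,0,0,0,0,0.6],[255,0.01,0,0,0,0,0.72],[255,0.02,0,0,0,0,0.84],[255,0.02,0,0,0,0,0.96]]]';python3 -c "
from h import *
st()"; python3 -m pendant '[[[255,0,0,0,0,0,0.12],[255,0,0,0,0,0,0.24],[255,0,0,0,0,0,0.36],[255,0,0,0,0,0,0.469],[255,0,0,0,0,0,0.469],[255,0,0,0,0,0,0.469],[255,0,0,0,0,0,0.469],[255,0,0,0,0,0,0.469]]]';python3 -c "
from h import *
st();grab('side','s23')"
```

```text
clock: 43.13
position: [0.5574, -0.2026, 0.2679]
tool_rot: [-1.572, 0.782, -0.527]
force: [0.2, -0.1, -3.4]
grip_width: 0.0495
t 43.13 p [ 0.5574 -0.2026  0.2679] x [ 0.613 -0.357 -0.704] z [ 0.502  0.865 -0.001] jawdeg 59.9 F [ 0.2 -0.1 -3.4] M [0.62 1.07 0.  ] w 0.0495 q [ 0.53 -0.03 -0.38  2.25  1.02  0.3   0.3 ]
clock: 43.8
position: [0.5505, -0.2004, 0.2595]
tool_rot: [-1.566, 0.839, -0.249]
force: [-0.5, -0.2, -2.4]
grip_width: 0.0495
t 43.8 p [ 0.5505 -0.2004  0.2595] x [ 0.648 -0.164 -0.744] z [0.25  0.968 0.003] jawdeg 75.5 F [-0.5 -0.2 -2.4] M [ 0.28  1.08 -0.02] w 0.0495 q [ 0.33 -0.04 -0.03  2.26 -0.17  0.2   1.76]
```

View pics/s23.png

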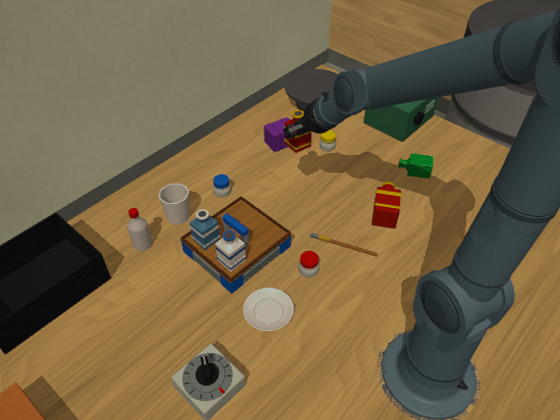

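Outward heading runs joint 6 into its limit. Instead, I'll go back, stand the red vase on the free table, and regrasp it from above with a vertical tool.

```bash
python3 -m pendant '[[[255,0,0,0,0,0,-0.1],[255,0,0,0,0,0,-0.2],[255,0,0,0,0,0,-0.3],[255,0,0,0,0,0,-0.4],[255,0,0,0,0,0,-0.5],[255,0,0,0,0,0,-0.6],[255,0,0,0,0,0,-0.7],[255,0,0,0,0,0,-0.8]]]';python3 -c "
from h import *
st()";python3 -m pendant '[[[255,0,0,0,0,0,-0.1],[255,0,0,0,0,0,-0.2],[255,0,0,0,0,0,-0.3],[255,0,0,0,0,0,-0.4],[255,0,0,0,0,0,-0.5],[255,0,0,0,0,0,-0.6],[255,0,0,0,0,0,-0.629],[255,0,0,0,0,0,-0.629]]]';python3 -c "
from h import *
st()"
```

```text
clock: 44.52
position: [0.55, -0.2003, 0.2588]
tool_rot: [-1.567, 0.866, -0.676]
force: [-0.1, -0.0, -2.6]
grip_width: 0.0493
t 44.52 p [ 0.55   -0.2003  0.2588] x [ 0.505 -0.405 -0.762] z [0.627 0.779 0.002] jawdeg 51.1 F [-0.1 -0.  -2.6] M [ 0.7   0.89 -0.01] w 0.0493 q [ 0.41  0.   -0.32  2.21  0.89  0.48  0.27]
clock: 45.18
position: [0.5525, -0.1972, 0.258]
tool_rot: [-1.563, 0.87, -1.291]
force: [0.4, 0.7, -1.0]
grip_width: 0.0491
t 45.18 p [ 0.5525 -0.1972  0.258 ] x [ 0.178 -0.62  -0.764] z [0.963 0.27  0.005] jawdeg 15.7 F [ 0.4  0.7 -1. ] M [ 0.99  0.25 -0.  ] w 0.0491 q [ 0.28  0.19 -0.37  2.    0.92  1.03 -0.34]
```

```bash
python3 -m pendant '[[[255,0,0,-0.03,-0.08,-0.022,0],[255,0,0,-0.06,-0.08,-0.022,0],[255,0,0,-0.09,-0.08,-0.022,0],[255,0,0,-0.12,-0.08,-0.022,0],[255,0,0,-0.15,-0.08,-0.022,0],[255,0,0,-0.17,-0.08,-0.022,0],[255,0,0,-0.18,-0.08,-0.022,0],[255,0,0,-0.18,-0.08,-0.022,0]]]';python3 -m pendant '[[[255,0,0,-0.005,0,0,0],[255,0,0,-0.01,0,0,0],[255,0,0,-0.015,0,0,0],[255,0,0,-0.02,0,0,0],[255,0,0,-0.022,0,0,0],[255,0,0,-0.022,0,0,0],[255,0,0,-0.022,0,0,0],[255,0,0,-0.022,0,0,0]]]';python3 -c "
from h import *
st();p,d,C=grab('side','s24');cv2.imwrite('pics/s24z.png',cv2.resize(p[80:240,200:420],None,fx=3.5,fy=3.5,interpolation=cv2.INTER_CUBIC))"
```

```text
clock: 45.85
position: [0.5491, -0.1971, 0.0751]
tool_rot: [-1.574, 0.789, -1.298]
force: [-1.3, -0.1, -2.7]
grip_width: 0.0494
clock: 46.52
position: [0.5513, -0.1958, 0.0556]
tool_rot: [-1.568, 0.787, -1.293]
force: [-0.9, 0.0, -1.9]
grip_width: 0.0491
t 46.52 p [ 0.5513 -0.1958  0.0556] x [ 0.194 -0.679 -0.708] z [0.962 0.272 0.002] jawdeg 15.8 F [-0.9  0.  -1.9] M [ 1.05  0.31 -0.04] w 0.0491 q [ 0.16  0.57 -0.3   2.1   1.36  0.95 -0.93]
```

View pics/s24z.png

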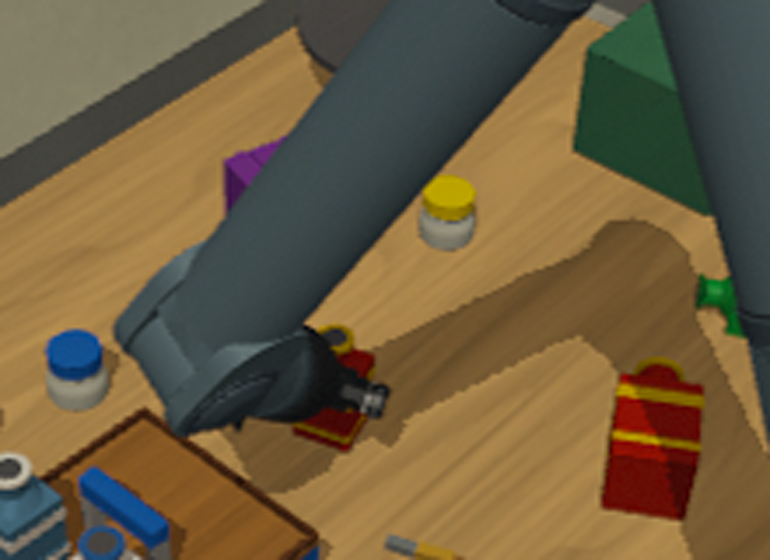

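```bash
python3 -m pendant '[[[255,0,0,-0.002,0,0,0],[255,0,0,-0.004,0,0,0],[255,0,0,-0.005,0,0,0],[255,0,0,-0.006,0,0,0],[255,0,0,-0.007,0,0,0],[255,0,0,-0.008,0,0,0],[255,0,0,-0.008,0,0,0],[255,0,0,-0.008,0,0,0]]]';python3 -c "
from h import *
st()"
```

```text
clock: 47.23
position: [0.5511, -0.1959, 0.0474]
tool_rot: [-1.569, 0.787, -1.294]
force: [0.0, 0.9, -1.0]
grip_width: 0.0494
t 47.23 p [ 0.5511 -0.1959  0.0474] x [ 0.193 -0.679 -0.708] z [0.962 0.272 0.001] jawdeg 15.8 F [ 0.   0.9 -1. ] M [ 0.94  0.33 -0.07] w 0.0494 q [ 0.15  0.58 -0.29  2.1   1.38  0.95 -0.94]
```

```bash
python3 -m pendant '[[[255,0,0,-0.001,0,0,0],[255,0,0,-0.002,0,0,0],[255,0,0,-0.003,0,0,0],[255,0,0,-0.003,0,0,0],[255,0,0,-0.003,0,0,0],[255,0,0,-0.003,0,0,0],[255,0,0,-0.003,0,0,0],[255,0,0,-0.003,0,0,0]]]';python3 -c "
from h import *
st()"
```

```text
clock: 47.9
position: [0.5515, -0.1963, 0.0473]
tool_rot: [-1.568, 0.781, -1.294]
force: [-5.5, 4.3, 13.5]
grip_width: 0.0491
t 47.9 p [ 0.5515 -0.1963  0.0473] x [ 0.194 -0.683 -0.704] z [0.962 0.272 0.002] jawdeg 15.8 F [-5.5  4.3 13.5] M [-0.24  1.01 -0.66] w 0.0491 q [ 0.15  0.59 -0.29  2.1   1.38  0.95 -0.95]
```

```bash
python3 -m pendant '[[[255,0,0,0.002,0,0,0],[255,0,0,0.002,0,0,0],[60,0,0,0.002,0,0,0],[60,0,0,0.002,0,0,0],[60,0,0,0.002,0,0,0],[60,0,0,0.002,0,0,0],[60,0,0,0.002,0,0,0],[60,0,0,0.002,0,0,0]]]'; python3 -m pendant '[[[60,-0.002,0.007,0.007,0,0,0],[60,-0.006,0.02,0.021,0,0,0],[60,-0.012,0.041,0.042,0,0,0],[60,-0.017,0.06,0.062,0,0,0],[60,-0.022,0.077,0.08,0,0,0],[60,-0.022,0.077,0.11,0,0,0],[60,-0.022,0.077,0.15,0,0,0],[60,-0.022,0.077,0.19,0,0,0]]]';python3 -c "
from h import *
st();grab('side','s25');grab('wrist','w25')"
```

```text
clock: 48.57
position: [0.551, -0.196, 0.0461]
tool_rot: [-1.569, 0.787, -1.294]
force: [-0.4, -0.1, -0.2]
grip_width: 0.0649
clock: 49.23
position: [0.5279, -0.1175, 0.2372]
tool_rot: [-1.573, 0.788, -1.294]
force: [1.5, 0.4, -0.1]
grip_width: 0.0656
t 49.23 p [ 0.5279 -0.1175  0.2372] x [ 0.193 -0.678 -0.709] z [ 0.962  0.275 -0.001] jawdeg 15.9 F [ 1.5  0.4 -0.1] M [0.67 0.14 0.09] w 0.0656 q [ 0.13  0.22 -0.44  2.08  0.99  1.16 -0.58]
```

View pics/s25.png

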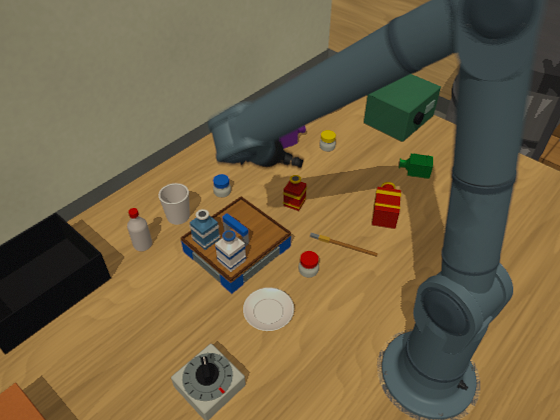

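```bash
python3 -m pendant '[[[60,0,0,0.01,0.115,0.033,0],[60,0,0,0.02,0.23,0.065,0],[60,0.01,-0.02,0.03,0.345,0.098,0],[60,0.02,-0.04,0.03,0.46,0.13,0],[60,0.0235,-0.06,0.03,0.575,0.163,0],[60,0.0235,-0.08,0.03,0.69,0.196,0],[60,0.0235,-0.08,0.03,0.755,0.214,0],[60,0.0235,-0.08,0.03,0.755,0.214,0]]]';python3 -m pendant '[[[60,0,0,0,0,0,0],[60,0,0,0,0,0,0],[60,0,0,0,0,0,0],[60,0,0,0,0,0,0],[60,0,0,0,0,0,0],[60,0,0,0,0,0,0],[60,0,0,0,0,0,0],[60,0,0,0,0,0,0]]]';python3 -c "
from h import *
st();p,d,C=grab('wrist','w26');P=allpts('wrist',d,C)
for z0,t in((.068,.004),(.096,.004)):
    m=(abs(P[...,2]-z0)<t)&(P[...,0]>.49)&(P[...,0]<.61)&(P[...,1]>-.26)&(P[...,1]<-.14)
    for i,s,c,l in comps(m.astype(np.uint8),40):
        z=np.median(P[l][:,2]);cs=max(cv2.findContours(l.astype(np.uint8),cv2.RETR_EXTERNAL,cv2.CHAIN_APPROX_NONE)[0],key=cv2.contourArea)
        r=cv2.minAreaRect((plane('wrist',cs[:,0,:],z,C)[:,:2]*1000).astype(np.float32));print(z,s,r)
"
```

```text
clock: 50.0
position: [0.5515, -0.206, 0.266]
tool_rot: [1.843, 1.57, 2.106]
force: [-1.0, -1.6, -0.3]
grip_width: 0.0652
clock: 50.67
position: [0.5525, -0.1986, 0.2664]
tool_rot: [0.922, 1.57, 1.197]
force: [0.1, 0.7, -0.1]
grip_width: 0.0653
t 50.67 p [ 0.5525 -0.1986  0.2664] x [ 0.     0.001 -1.   ] z [0.962 0.272 0.001] jawdeg 15.8 F [ 0.1  0.7 -0.1] M [-0.03  0.02  0.02] w 0.0653 q [ 0.58  0.28 -0.36  1.72  0.1   1.16  0.47]
0.06762228067726184 [262, 158, 50, 49, 1307] ((551.8086547851562, -197.2383270263672), (49.80328369140625, 50.2947883605957), 15.725334167480469)
0.09586286880879075 [270, 173, 33, 33, 853] ((551.5016479492188, -197.1781768798828), (29.939149856567383, 30.835420608520508), 15.714701652526855)
```

View pics/w26.png

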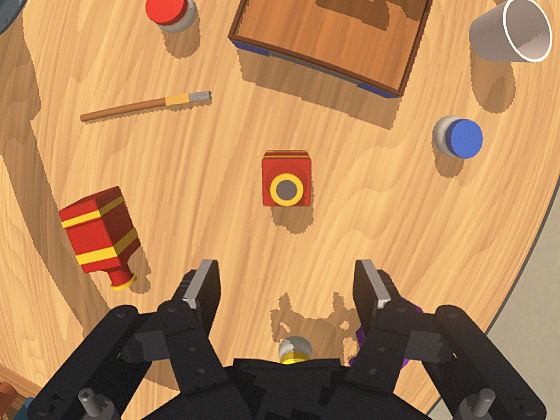

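```bash
python3 -m pendant '[[[60,-0.0007,0.0014,-0.04,0,0,0],[60,-0.0007,0.0014,-0.08,0,0,0],[60,-0.0007,0.0014,-0.11,0,0,0],[60,-0.0007,0.0014,-0.14,0,0,0],[60,-0.0007,0.0014,-0.16,0,0,0],[60,-0.0007,0.0014,-0.175,0,0,0],[60,-0.0007,0.0014,-0.18,0,0,0],[60,-0.0007,0.0014,-0.18,0,0,0]]]';python3 -m pendant '[[[60,0,0,-0.01,0,0,0],[60,0,0,-0.02,0,0,0],[60,0,0,-0.03,0,0,0],[60,0,0,-0.032,0,0,0],[60,0,0,-0.032,0,0,0],[60,0,0,-0.032,0,0,0],[60,0,0,-0.032,0,0,0],[60,0,0,-0.032,0,0,0]]]';python3 -c "
from h import *
st();grab('wrist','w27')"
```

```text
clock: 51.38
position: [0.5506, -0.1972, 0.0846]
tool_rot: [2.149, 1.567, 2.424]
force: [-0.4, -0.1, -0.4]
grip_width: 0.0652
clock: 52.05
position: [0.5524, -0.1976, 0.0549]
tool_rot: [0.299, 1.569, 0.574]
force: [0.3, -0.6, 0.1]
grip_width: 0.065
t 52.05 p [ 0.5524 -0.1976  0.0549] x [ 0.002  0.001 -1.   ] z [0.962 0.271 0.002] jawdeg 15.7 F [ 0.3 -0.6  0.1] M [-0.    0.01  0.  ] w 0.065 q [ 0.53  0.53 -0.31  1.87  0.22  0.77  0.38]
```

View pics/w27.png

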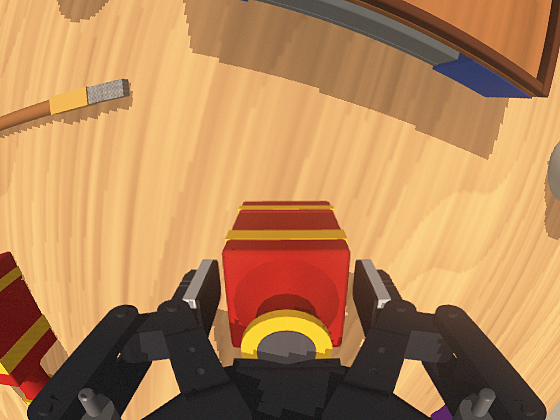

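```bash
python3 -m pendant '[[[255,0,0,0,0,0,0],[255,0,0,0,0,0,0],[255,0,0,0,0,0,0],[255,0,0,0,0,0,0],[255,0,0,0,0,0,0],[255,0,0,0,0,0,0],[255,0,0,0.02,0,0,0],[255,0,0,0.05,0,0,0]]]' 70;python3 -m pendant '[[[255,0,0,0.03,0,0,0],[255,0,0,0.06,0,0,-0.06],[255,0,0.02,0.09,0,0,-0.12],[255,0,0.05,0.09,0,0,-0.18],[255,0,0.09,0.09,0,0,-0.24],[255,-0.001,0.13,0.09,0,0,-0.317],[255,-0.0016,0.16,0.09,0,0,-0.317],[255,-0.0016,0.171,0.09,0,0,-0.317]]]';python3 -m pendant '[[[255,0,0,-0.01,0,0,0],[255,0,0,-0.03,0,0,0],[255,0,0,-0.05,0,0,0],[255,0,0,-0.07,0,0,0],[255,0,0,-0.075,0,0,0],[255,0,0,-0.075,0,0,0],[255,0,0,-0.075,0,0,0],[255,0,0,-0.075,0,0,0]]]';python3 -c "
from h import *
st();p,d,C=grab('side','s28');cv2.imwrite('pics/s28z.png',cv2.resize(p[150:310,130:350],None,fx=3.5,fy=3.5,interpolation=cv2.INTER_CUBIC))"
```

```text
clock: 52.77
position: [0.5468, -0.1962, 0.0999]
tool_rot: [2.425, 1.559, 2.7]
force: [0.3, 0.2, -2.6]
grip_width: 0.0491
clock: 53.43
position: [0.548, -0.0187, 0.193]
tool_rot: [2.103, 1.565, 2.069]
force: [0.5, 2.3, -2.3]
grip_width: 0.0488
clock: 54.1
position: [0.5511, -0.0272, 0.1202]
tool_rot: [0.378, 1.568, 0.335]
force: [0.8, -0.3, -2.8]
grip_width: 0.0489
t 54.1 p [ 0.5511 -0.0272  0.1202] x [ 0.003  0.001 -1.   ] z [ 0.999 -0.043  0.003] jawdeg -2.5 F [ 0.8 -0.3 -2.8] M [-0.01 -0.06 -0.01] w 0.0489 q [ 0.29  0.38 -0.37  1.93  0.18  0.86 -0.21]
```

View pics/s28z.png

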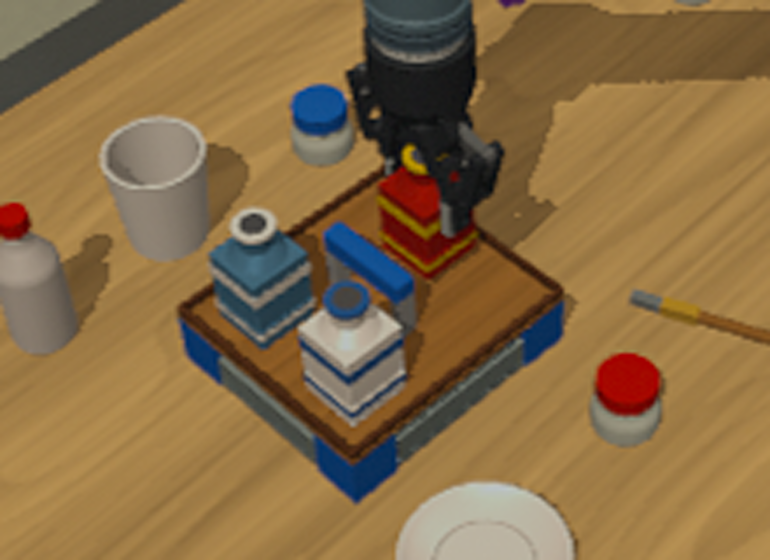

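Nicely placed. I'll lower to contact.

```bash
python3 -m pendant '[[[255,0,0,-0.004,0,0,0],[255,0,0,-0.008,0,0,0],[255,0,0,-0.011,0,0,0],[255,0,0,-0.013,0,0,0],[255,0,0,-0.015,0,0,0],[255,0,0,-0.0155,0,0,0],[255,0,0,-0.0155,0,0,0],[255,0,0,-0.0155,0,0,0]]]';python3 -c "
from h import *
st()"
```

```text
clock: 54.82
position: [0.5502, -0.0265, 0.1059]
tool_rot: [2.754, 1.57, 2.712]
force: [-5.5, 0.8, 11.0]
grip_width: 0.0493
t 54.82 p [ 0.5502 -0.0265  0.1059] x [-0.  0. -1.] z [ 0.999 -0.042 -0.   ] jawdeg -2.4 F [-5.5  0.8 11. ] M [0.04 1.16 0.02] w 0.0493 q [ 0.28  0.4  -0.36  1.93  0.19  0.84 -0.22]
```

```bash
python3 -m pendant '[[[255,0,0,0.0015,0,0,0],[255,0,0,0.0015,0,0,0],[60,0,0,0.0015,0,0,0],[60,0,0,0.0015,0,0,0],[60,0,0,0.0015,0,0,0],[60,0,0,0.0015,0,0,0],[60,0,0,0.0015,0,0,0],[60,0,0,0.0015,0,0,0]]]';python3 -m pendant '[[[60,0,0,0.01,0,0,0],[60,0,0,0.03,0,0,0],[60,0,0,0.06,0,0,0],[60,0,0,0.1,0,0,0],[60,0,0,0.14,0,0,0],[60,0,0,0.16,0,0,0],[60,-0.04,0.02,0.17,0,0,0],[60,-0.08,0.04,0.17,0,0,0]]]';python3 -c "
from h import *
st();grab('wrist','w29');grab('side','s29');grab('scene','c29')"
```

```text
clock: 55.48
position: [0.5503, -0.0264, 0.1052]
tool_rot: [1.093, 1.569, 1.05]
force: [-0.6, -0.7, -0.2]
grip_width: 0.0651
clock: 56.15
position: [0.4795, 0.0101, 0.2795]
tool_rot: [0.287, 1.561, 0.242]
force: [0.0, 1.8, 0.4]
grip_width: 0.0657
t 56.15 p [0.4795 0.0101 0.2795] x [ 0.009  0.002 -1.   ] z [ 0.999 -0.045  0.009] jawdeg -2.6 F [0.  1.8 0.4] M [ 0.07  0.03 -0.01] w 0.0657 q [ 0.32  0.05 -0.44  1.95  0.02  1.14 -0.17]
```

View pics/w29.png

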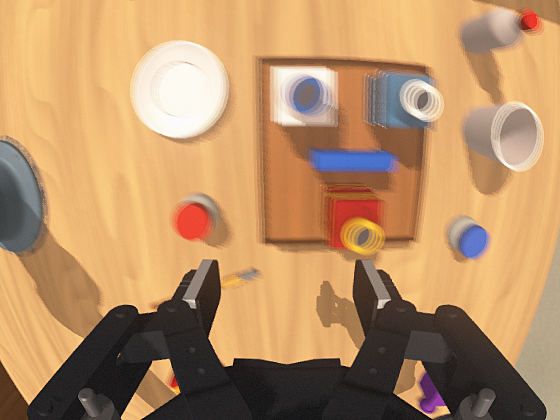

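View pics/s29.png

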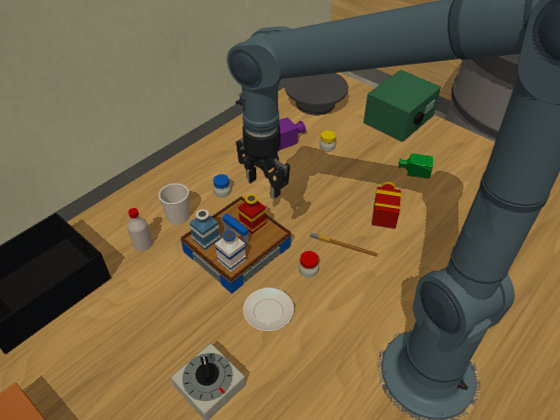

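```bash
python3 -m pendant '[[[60,-0.01,0.03,0.02,0,0,0],[60,-0.02,0.07,0.02,0,0,0],[60,-0.03,0.11,0.02,0,0,0],[60,-0.04,0.15,0.02,0,0,0],[60,-0.06,0.19,0.02,0,0,0],[60,-0.07,0.21,0.02,0,0,0],[60,-0.07,0.21,0.02,0,0,0],[60,-0.07,0.21,0.02,0,0,0]]]';python3 -m pendant '[[[60,0,0,0,0,0,0],[60,0,0,0,0,0,0],[60,0,0,0,0,0,0],[60,0,0,0,0,0,0],[60,0,0,0,0,0,0],[60,0,0,0,0,0,0],[60,0,0,0,0,0,0],[60,0,0,0,0,0,0]]]';python3 -c "
from h import *
st();p,d,C=grab('wrist','w30')"
```

```text
clock: 56.97
position: [0.4067, 0.2223, 0.296]
tool_rot: [0.691, 1.568, 0.653]
force: [0.2, -0.4, -0.2]
grip_width: 0.0653
clock: 57.63
position: [0.4066, 0.2203, 0.2952]
tool_rot: [1.022, 1.569, 0.98]
force: [1.0, 0.3, 0.5]
grip_width: 0.0655
t 57.63 p [0.4066 0.2203 0.2952] x [ 0.001  0.001 -1.   ] z [ 0.999 -0.042  0.001] jawdeg -2.4 F [1.  0.3 0.5] M [ 0.02 -0.01 -0.05] w 0.0655 q [ 0.09  0.01 -0.67  1.95  0.01  1.18 -0.63]
```

View pics/w30.png

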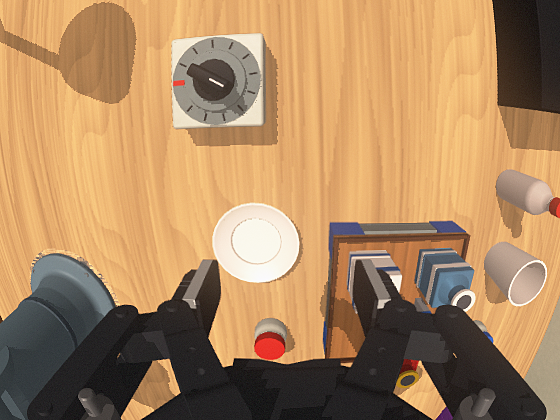

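```bash
python3 - <<'E'
from h import *
p,d,C=load('w30');P=allpts('wrist',d,C)
cv2.imwrite('pics/w30z.png',cv2.resize(p[20:140,150:290],None,fx=5,fy=5,interpolation=cv2.INTER_CUBIC))
box=np.zeros(p.shape[:2],bool);box[25:140,160:275]=1
m=box&(P[...,2]>.078)&(P[...,2]<.12)
for i,s,c,l in comps(m.astype(np.uint8),20):
    z=np.median(P[l][:,2]);cs=max(cv2.findContours(l.astype(np.uint8),cv2.RETR_EXTERNAL,cv2.CHAIN_APPROX_NONE)[0],key=cv2.contourArea)
    print('bar',z,s,c,cv2.minAreaRect((plane('wrist',cs[:,0,:],z,C)[:,:2]*1000).astype(np.float32)))
mr=(mask(p,(170,120,60),(8,255,255))>0)&box
for i,s,c,l in comps(mr.astype(np.uint8),5): print('red',s,c,np.nanmedian(P[l],axis=0))
H=hsv(p);g=(P[...,2]>.078)&box&(H[...,2]>120)
print('white mark',g.sum(),np.nanmean(P[g],axis=0),np.argwhere(g).mean(0))
mb=box&(abs(P[...,2]-.045)<.006)
for i,s,c,l in comps(mb.astype(np.uint8),500):
    cs=max(cv2.findContours(l.astype(np.uint8),cv2.RETR_EXTERNAL,cv2.CHAIN_APPROX_NONE)[0],key=cv2.contourArea)
    print('box',cv2.minAreaRect((plane('wrist',cs[:,0,:],.045,C)[:,:2]*1000).astype(np.float32)))
E
```

```text
bar 0.0879827693378053 [187, 63, 43, 30, 581] [207.5, 77.5] ((331.463623046875, 333.9427490234375), (14.262175559997559, 46.52262496948242), 58.01568603515625)
red [173, 80, 12, 6, 64] [178.6, 82.6] [0.28684136 0.33625588 0.04649783]
white mark 46 [0.3395798  0.32829573 0.08856301] [ 81.84782609 215.10869565]
box ((330.9756774902344, 333.7226867675781), (108.76261138916016, 108.76881408691406), 87.49688720703125)
```

View pics/w30z.png

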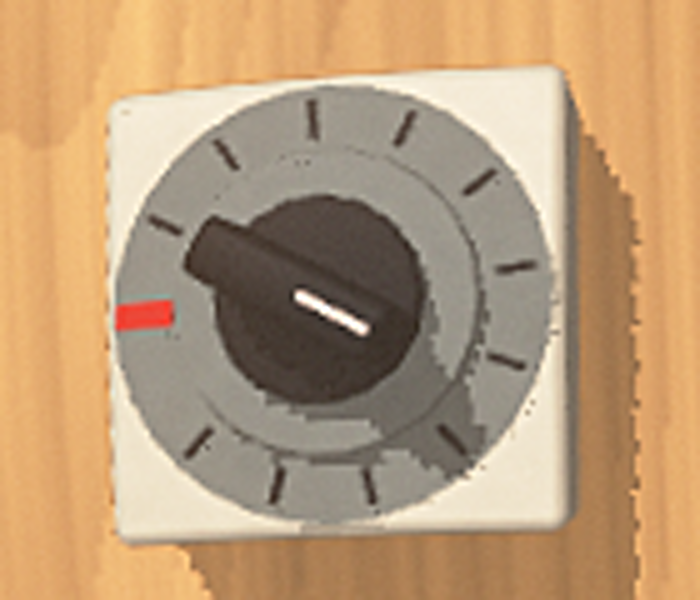

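```bash
python3 -m pendant '[[[60,-0.01,0.02,0,0,0,0.12],[60,-0.02,0.04,0,0,0,0.24],[60,-0.03,0.06,0,0,0,0.36],[60,-0.05,0.08,0,0,0,0.48],[60,-0.06,0.1,0,0,0,0.6],[60,-0.0753,0.1135,-0.02,0,0,0.72],[60,-0.0753,0.1135,-0.05,0,0,0.84],[60,-0.0753,0.1135,-0.08,0,0,0.96]]]';python3 -m pendant '[[[60,0,0,-0.02,0,0,0.094],[60,0,0,-0.04,0,0,0.094],[60,0,0,-0.06,0,0,0.094],[60,0,0,-0.06,0,0,0.094],[60,0,0,-0.06,0,0,0.094],[60,0,0,-0.06,0,0,0.094],[60,0,0,-0.06,0,0,0.094],[60,0,0,-0.06,0,0,0.094]]]';python3 -c "
from h import *
st();p,d,C=grab('wrist','w31')
P=allpts('wrist',d,C);m=(P[...,2]>.08)&(P[...,2]<.1)&(abs(P[...,0]-.331)<.04)&(abs(P[...,1]-.334)<.04)
for i,s,c,l in comps(m.astype(np.uint8),100):
    z=np.median(P[l][:,2]);cs=max(cv2.findContours(l.astype(np.uint8),cv2.RETR_EXTERNAL,cv2.CHAIN_APPROX_NONE)[0],key=cv2.contourArea)
    print('bar',z,s,c,cv2.minAreaRect((plane('wrist',cs[:,0,:],z,C)[:,:2]*1000).astype(np.float32)))
"
```

```text
clock: 58.35
position: [0.3308, 0.3363, 0.2158]
tool_rot: [-0.015, 1.566, 0.913]
force: [1.7, -0.9, -0.4]
grip_width: 0.0654
clock: 59.02
position: [0.3322, 0.3347, 0.1567]
tool_rot: [-0.019, 1.567, 0.993]
force: [-0.8, 0.4, -0.3]
grip_width: 0.0654
t 59.02 p [0.3322 0.3347 0.1567] x [ 0.002  0.003 -1.   ] z [0.531 0.848 0.004] jawdeg 58.0 F [-0.8  0.4 -0.3] M [ 0.02  0.03 -0.04] w 0.0654 q [-0.12  0.25 -0.82  2.07  0.24  0.91 -0.06]
bar 0.08799731610611794 [275, 192, 23, 69, 1475] [285.6, 226.3] ((328.7420654296875, 335.67626953125), (13.720462799072266, 46.249603271484375), 57.21135330200195)
```

View pics/w31.png

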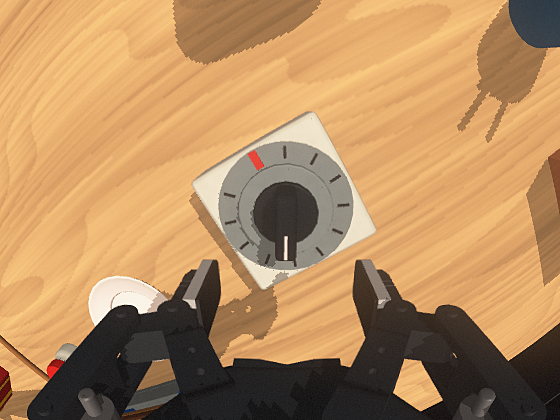

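```bash
python3 -m pendant '[[[60,-0.0025,0.0005,-0.02,0,0,0],[60,-0.0025,0.0005,-0.04,0,0,0],[60,-0.0025,0.0005,-0.06,0,0,0],[60,-0.0025,0.0005,-0.073,0,0,0],[60,-0.0025,0.0005,-0.073,0,0,0],[60,-0.0025,0.0005,-0.073,0,0,0],[60,-0.0025,0.0005,-0.073,0,0,0],[60,-0.0025,0.0005,-0.073,0,0,0]]]';python3 -m pendant '[[[255,0,0,0,0,0,0],[255,0,0,0,0,0,0],[255,0,0,0,0,0,0],[255,0,0,0,0,0,0],[255,0,0,0,0,0,0],[255,0,0,0,0,0,0],[255,0,0,0,0,0,0],[255,0,0,0,0,0,0]]]' 30;python3 -c "
from h import *
st();p,d,C=grab('wrist','w32')"
```

```text
clock: 59.73
position: [0.3297, 0.3353, 0.0835]
tool_rot: [0.082, 1.567, 1.094]
force: [0.7, 0.3, 0.7]
grip_width: 0.0653
clock: 60.4
position: [0.3298, 0.3358, 0.0828]
tool_rot: [0.277, 1.566, 1.289]
force: [2.5, 3.3, -0.6]
grip_width: 0.0132
t 60.4 p [0.3298 0.3358 0.0828] x [ 0.001  0.004 -1.   ] z [0.53  0.848 0.004] jawdeg 58.0 F [ 2.5  3.3 -0.6] M [ 0.68 -0.48 -0.03] w 0.0132 q [-0.21  0.39 -0.75  2.12  0.38  0.77 -0.19]
```

View pics/w32.png

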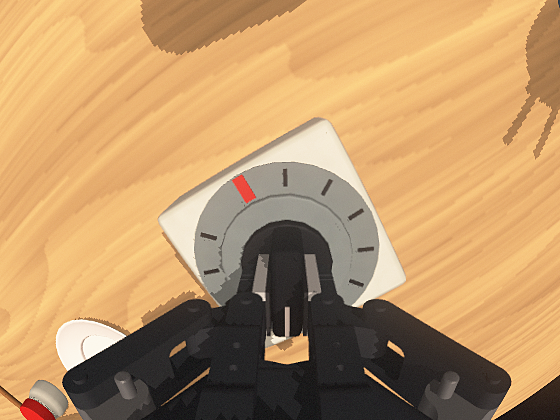

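```bash
python3 -m pendant '[[[255,0,0.0005,0,0,0,0.12],[255,0,0.0005,0,0,0,0.24],[255,0,0.0005,0,0,0,0.36],[255,0,0.0005,0,0,0,0.48],[255,0,0.0005,0,0,0,0.6],[255,0,0.0005,0,0,0,0.72],[255,0,0.0005,0,0,0,0.84],[255,0,0.0005,0,0,0,0.96]]]';python3 -c "
from h import *
st()"
```

```text
clock: 61.12
position: [0.3298, 0.3354, 0.0828]
tool_rot: [-0.72, 1.57, 1.257]
force: [2.3, 2.0, 2.4]
grip_width: 0.0135
t 61.12 p [0.3298 0.3354 0.0828] x [ 0.     0.001 -1.   ] z [-0.395  0.919  0.001] jawdeg 113.3 F [2.3 2.  2.4] M [ 0.42 -0.45  0.01] w 0.0135 q [-0.04  0.46 -0.95  2.11  0.52  0.82  0.66]
```

```bash
python3 -m pendant '[[[255,0.0005,0.0005,0,0,0,0.12],[255,0.0005,0.0005,0,0,0,0.24],[255,0.0005,0.0005,0,0,0,0.36],[255,0.0005,0.0005,0,0,0,0.48],[255,0.0005,0.0005,0,0,0,0.6],[255,0.0005,0.0005,0,0,0,0.72],[255,0.0005,0.0005,0,0,0,0.84],[255,0.0005,0.0005,0,0,0,0.96]]]';python3 -c "
from h import *
st()"
```

```text
clock: 61.78
position: [0.3302, 0.3351, 0.0828]
tool_rot: [2.12, 1.568, -1.226]
force: [1.5, -0.5, 4.1]
grip_width: 0.0135
t 61.78 p [0.3302 0.3351 0.0828] x [ 0.001 -0.002 -1.   ] z [-0.979  0.203 -0.001] jawdeg 168.3 F [ 1.5 -0.5  4.1] M [ 0.18 -0.36 -0.06] w 0.0135 q [ 0.1   0.58 -1.15  2.1   0.69  0.9   1.49]
```

```bash
python3 -m pendant '[[[255,0,0,0,0,0,0.12],[255,0,0,0,0,0,0.24],[255,0,0,0,0,0,0.36],[255,0,0,0,0,0,0.48],[255,0,0,0,0,0,0.6],[255,0,0,0,0,0,0.72],[255,0,0,0,0,0,0.72],[255,0,0,0,0,0,0.72]]]';python3 -c "
from h import *
st()"
```

```text
clock: 62.45
position: [0.3306, 0.3352, 0.0828]
tool_rot: [1.777, 1.568, -0.854]
force: [2.3, -0.4, 5.4]
grip_width: 0.0134
t 62.45 p [0.3306 0.3352 0.0828] x [ 0.002 -0.002 -1.   ] z [-0.873 -0.488 -0.001] jawdeg -150.8 F [ 2.3 -0.4  5.4] M [ 0.19 -0.49  0.05] w 0.0134 q [ 0.18  0.69 -1.28  2.1   0.82  0.99  2.11]
```

```bash
python3 -m pendant '[[[60,0,0,0,0,0,0],[60,0,0,0,0,0,0],[60,0,0,0,0,0,0],[60,0,0,0,0,0,0],[60,0,0,0.02,0,0,0],[60,0,0,0.04,0,0,0],[60,0,0,0.06,0,0,0],[60,0,0,0.06,0,0,0]]]'; python3 -m pendant '[[[60,0,0,0,0,0,-0.12],[60,0,0,0,0,0,-0.24],[60,0,0,0,0,0,-0.36],[60,0,0,0,0,0,-0.48],[60,0,0,0,0,0,-0.6],[60,0,0,0,0,0,-0.72],[60,0,0,0,0,0,-0.84],[60,0,0,0,0,0,-0.96]]]'; python3 -m pendant '[[[60,0,0,0,0,0,-0.12],[60,0,0,0,0,0,-0.24],[60,0,0,0,0,0,-0.36],[60,0,0,0,0,0,-0.48],[60,0,0,0,0,0,-0.6],[60,0,0,0,0,0,-0.72],[60,0,0,0,0,0,-0.84],[60,0,0,0,0,0,-0.96]]]'; python3 -m pendant '[[[60,0,0,0,0,0,-0.12],[60,0,0,0,0,0,-0.24],[60,0,0,0,0,0,-0.36],[60,0,0,0,0,0,-0.48],[60,0,0,0,0,0,-0.6],[60,0,0,0,0,0,-0.72],[60,0,0,0,0,0,-0.84],[60,0,0,0,0,0,-0.96]]]'; python3 -m pendant '[[[60,0,0,0,0,0,-0.12],[60,0,0,0,0,0,-0.24],[60,0,0,0,0,0,-0.26],[60,0,0,0,0,0,-0.26],[60,0,0,0,0,0,-0.26],[60,0,0,0,0,0,-0.26],[60,0,0,0,0,0,-0.26],[60,0,0,0,0,0,-0.26]]]'; python3 -c "
from h import *
st();p,d,C=grab('wrist','w33')
P=allpts('wrist',d,C);m=(P[...,2]>.08)&(P[...,2]<.1)&(abs(P[...,0]-.331)<.04)&(abs(P[...,1]-.334)<.04)
for i,s,c,l in comps(m.astype(np.uint8),100):
    z=np.median(P[l][:,2]);cs=max(cv2.findContours(l.astype(np.uint8),cv2.RETR_EXTERNAL,cv2.CHAIN_APPROX_NONE)[0],key=cv2.contourArea)
    print('bar',z,s,c,cv2.minAreaRect((plane('wrist',cs[:,0,:],z,C)[:,:2]*1000).astype(np.float32)))
"
```

```text
clock: 63.12
position: [0.3301, 0.3372, 0.145]
tool_rot: [-3.138, 1.567, 0.514]
force: [-0.0, 0.8, 0.2]
grip_width: 0.0653
clock: 63.78
position: [0.3287, 0.3345, 0.1413]
tool_rot: [1.291, 1.568, -2.307]
force: [-0.2, 0.3, 0.8]
grip_width: 0.0652
clock: 64.45
position: [0.3286, 0.3345, 0.1413]
tool_rot: [1.864, 1.568, -2.693]
force: [0.2, 0.4, 0.3]
grip_width: 0.0654
clock: 65.12
position: [0.3286, 0.3345, 0.1413]
tool_rot: [2.597, 1.569, -2.92]
force: [0.3, 0.0, 0.4]
grip_width: 0.0653
clock: 65.78
position: [0.3293, 0.3353, 0.1421]
tool_rot: [1.155, 1.569, 1.668]
force: [-0.3, -0.3, -0.8]
grip_width: 0.065
t 65.78 p [0.3293 0.3353 0.1421] x [-0.     0.001 -1.   ] z [0.872 0.49  0.001] jawdeg 29.4 F [-0.3 -0.3 -0.8] M [-0.01  0.03 -0.02] w 0.065 q [-0.17  0.27 -0.77  2.08  0.24  0.88 -0.57]
bar 0.08804354900774672 [277, 203, 24, 72, 1643] [288.2, 238.4] ((329.4584045410156, 336.21527099609375), (13.582101821899414, 46.08804702758789), 28.92793083190918)
```

View pics/w33.png

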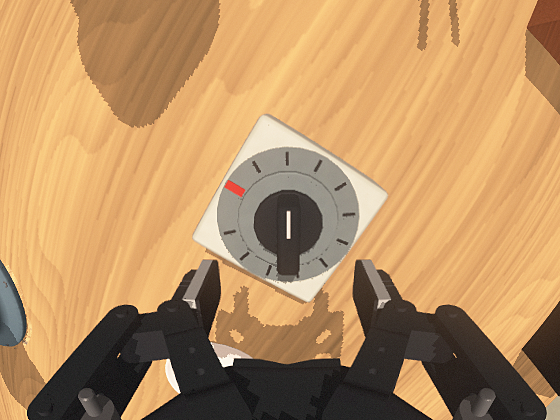

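```bash
python3 -m pendant '[[[60,0,0,-0.02,0,0,0],[60,0,0,-0.04,0,0,0],[60,0,0,-0.059,0,0,0],[60,0,0,-0.059,0,0,0],[60,0,0,-0.059,0,0,0],[60,0,0,-0.059,0,0,0],[60,0,0,-0.059,0,0,0],[60,0,0,-0.059,0,0,0]]]';python3 -m pendant '[[[255,0,0,0,0,0,0],[255,0,0,0,0,0,0],[255,0,0,0,0,0,0],[255,0,0,0,0,0,0],[255,0,0,0,0,0,0],[255,0,0,0,0,0,0],[255,0,0,0,0,0,0],[255,0,0,0,0,0,0]]]' 30; python3 -m pendant '[[[255,0,0,0,0,0,0.12],[255,0,0,0,0,0,0.24],[255,0,0,0,0,0,0.36],[255,0,0,0,0,0,0.48],[255,0,0,0,0,0,0.6],[255,0,0,0,0,0,0.72],[255,0,0,0,0,0,0.84],[255,0,0,0,0,0,0.9]]]';python3 -c "
from h import *
st()"
```

```text
clock: 66.5
position: [0.3301, 0.3362, 0.0844]
tool_rot: [0.448, 1.567, 0.96]
force: [-0.5, 0.2, 0.6]
grip_width: 0.0655
clock: 67.17
position: [0.3301, 0.3358, 0.0836]
tool_rot: [0.549, 1.568, 1.061]
force: [2.2, 0.4, 1.7]
grip_width: 0.0132
clock: 67.83
position: [0.3301, 0.3356, 0.0836]
tool_rot: [0.244, 1.569, 1.66]
force: [1.9, 1.0, 2.7]
grip_width: 0.0136
t 67.83 p [0.3301 0.3356 0.0836] x [-0.     0.002 -1.   ] z [0.154 0.988 0.001] jawdeg 81.1 F [1.9 1.  2.7] M [-0.03 -0.41 -0.08] w 0.0136 q [-0.08  0.44 -0.91  2.11  0.48  0.81  0.13]
```

```bash
python3 -m pendant '[[[255,0,0,0,0,0,0.04],[255,0,0,0,0,0,0.08],[255,0,0,0,0,0,0.11],[255,0,0,0,0,0,0.13],[255,0,0,0,0,0,0.15],[255,0,0,0,0,0,0.17],[255,0,0,0,0,0,0.17],[255,0,0,0,0,0,0.17]]]';python3 -c "
from h import *
st()"
```

```text
clock: 68.5
position: [0.3298, 0.3357, 0.0836]
tool_rot: [0.627, 1.569, 2.207]
force: [1.9, -0.7, 5.2]
grip_width: 0.0134
t 68.5 p [0.3298 0.3357 0.0836] x [-0.001  0.001 -1.   ] z [-0.009  1.     0.001] jawdeg 90.5 F [ 1.9 -0.7  5.2] M [-0.04 -0.29 -0.83] w 0.0134 q [-0.05  0.46 -0.94  2.11  0.51  0.82  0.28]
```

```bash
python3 -m pendant '[[[60,0,0,0,0,0,0],[60,0,0,0,0,0,0],[60,0,0,0,0,0,0],[60,0,0,0,0,0,0],[60,0,0,0,0,0,0],[60,0,0,0.03,0,0,0],[60,0,0,0.06,0,0,0],[60,0,0,0.08,0,0,0]]]';python3 -m pendant '[[[60,0.01,-0.02,0.03,0,0,0],[60,0.02,-0.03,0.06,0,0,0],[60,0.03,-0.04,0.1,0,0,0],[60,0.04,-0.05,0.1,0,0,0],[60,0.04,-0.05,0.1,0,0,0],[60,0.04,-0.05,0.1,0,0,0],[60,0.04,-0.05,0.1,0,0,0],[60,0.04,-0.05,0.1,0,0,0]]]';python3 - <<'E'
from h import *
st();p,d,C=grab('wrist','w34');grab('side','s34');grab('scene','c34')
P=allpts('wrist',d,C);m=(P[...,2]>.08)&(P[...,2]<.1)&(abs(P[...,0]-.331)<.04)&(abs(P[...,1]-.334)<.04)
for i,s,c,l in comps(m.astype(np.uint8),60):
    z=np.median(P[l][:,2]);cs=max(cv2.findContours(l.astype(np.uint8),cv2.RETR_EXTERNAL,cv2.CHAIN_APPROX_NONE)[0],key=cv2.contourArea)
    print('bar',z,s,c,cv2.minAreaRect((plane('wrist',cs[:,0,:],z,C)[:,:2]*1000).astype(np.float32)))
box=(abs(P[...,0]-.331)<.06)&(abs(P[...,1]-.334)<.06)
mr=(mask(p,(170,120,60),(8,255,255))>0)&box
for i,s,c,l in comps(mr.astype(np.uint8),5): print('red',s,c,np.nanmedian(P[l],axis=0))
E
```

```text
clock: 69.17
position: [0.329, 0.3361, 0.1647]
tool_rot: [0.539, 1.569, 2.122]
force: [0.5, 0.5, -0.3]
grip_width: 0.0653
clock: 69.83
position: [0.3673, 0.2855, 0.2616]
tool_rot: [1.639, 1.566, -3.06]
force: [1.1, -0.5, 0.3]
grip_width: 0.0651
t 69.83 p [0.3673 0.2855 0.2616] x [-0.005 -0.    -1.   ] z [-0.014  1.    -0.   ] jawdeg 90.8 F [ 1.1 -0.5  0.3] M [ 0.   -0.02 -0.06] w 0.0651 q [ 0.35  0.13 -1.14  1.97  0.12  1.13  0.74]
bar 0.08789559668903457 [331, 130, 19, 48, 738] [340.1, 153.6] ((329.823486328125, 333.7348327636719), (15.250868797302246, 45.17224884033203), 86.1108169555664)
red [335, 101, 7, 13, 75] [337.7, 107.2] [0.28639802 0.33649798 0.04624148]
```

View pics/w34.png

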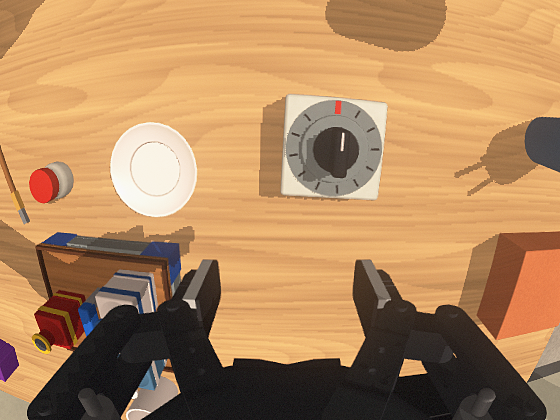

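View pics/s34.png

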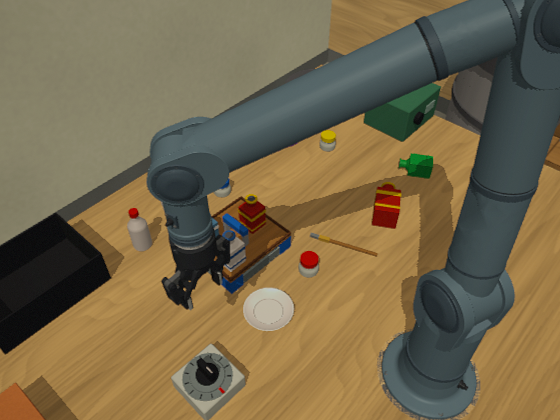

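View pics/c34.png

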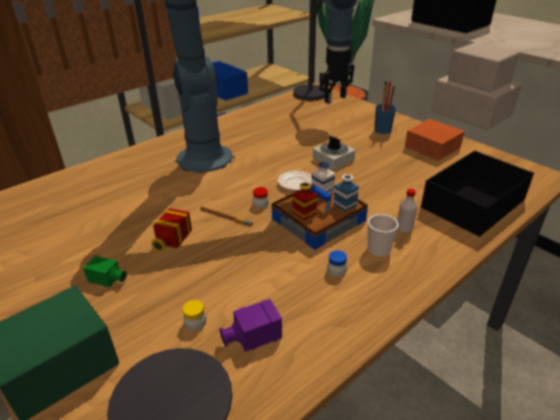

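```bash
python3 -m pendant '[[[60,-0.03,0.03,-0.07,0,0,-0.05],[60,-0.03,0.03,-0.07,0,0,-0.05],[60,-0.03,0.03,-0.07,0,0,-0.05],[60,-0.03,0.03,-0.07,0,0,-0.05],[60,-0.03,0.03,-0.07,0,0,-0.05],[60,-0.03,0.03,-0.07,0,0,-0.05],[60,-0.03,0.03,-0.07,0,0,-0.05],[60,-0.03,0.03,-0.07,0,0,-0.05]]]';python3 - <<'E'
from h import *
st();p,d,C=grab('wrist','w35')
P=allpts('wrist',d,C);m=(P[...,2]>.082)&(P[...,2]<.1)&(abs(P[...,0]-.331)<.04)&(abs(P[...,1]-.334)<.04)
for i,s,c,l in comps(m.astype(np.uint8),60):
    z=np.median(P[l][:,2]);cs=max(cv2.findContours(l.astype(np.uint8),cv2.RETR_EXTERNAL,cv2.CHAIN_APPROX_NONE)[0],key=cv2.contourArea)
    print('bar',z,s,c,cv2.minAreaRect((plane('wrist',cs[:,0,:],z,C)[:,:2]*1000).astype(np.float32)))
H=hsv(p);g=m&(H[...,2]>150)&(H[...,1]<60);v,u=np.nonzero(g);W=plane('wrist',np.c_[u,v],.089,C)[:,:2]*1000
f=cv2.fitLine(W.astype(np.float32),cv2.DIST_L2,0,.01,.01).ravel();print('mark ang',np.degrees(np.arctan2(f[1],f[0])),f[2:],len(u))
mb=(abs(P[...,2]-.0455)<.006)&(abs(P[...,0]-.331)<.08)&(abs(P[...,1]-.334)<.08)
for i,s,c,l in comps(mb.astype(np.uint8),800):
    cs=max(cv2.findContours(l.astype(np.uint8),cv2.RETR_EXTERNAL,cv2.CHAIN_APPROX_NONE)[0],key=cv2.contourArea)
    print('box',cv2.minAreaRect((plane('wrist',cs[:,0,:],.045,C)[:,:2]*1000).astype(np.float32)))
box=(abs(P[...,0]-.331)<.06)&(abs(P[...,1]-.334)<.06)
l=(mask(p,(170,120,60),(8,255,255))>0)&box;v,u=np.nonzero(l);W=plane('wrist',np.c_[u,v],.047,C)[:,:2]*1000;print('red',W.mean(0),cv2.fitLine(W.astype(np.float32),cv2.DIST_L2,0,.01,.01).ravel(),cv2.minAreaRect(W.astype(np.float32)))
vs,us=np.nonzero(box);cv2.imwrite('pics/w35z.png',cv2.resize(p[vs.min():vs.max(),us.min():us.max()],None,fx=3,fy=3,interpolation=cv2.INTER_CUBIC))
E
```

```text
clock: 70.65
position: [0.3408, 0.3153, 0.1943]
tool_rot: [-0.605, 1.569, 0.925]
force: [-0.9, -0.0, -0.3]
grip_width: 0.0657
t 70.65 p [0.3408 0.3153 0.1943] x [ 0.001  0.002 -1.   ] z [0.041 0.999 0.002] jawdeg 87.7 F [-0.9 -0.  -0.3] M [ 0.05 -0.03  0.05] w 0.0657 q [ 0.2   0.25 -1.12  2.05  0.27  1.    0.47]
bar 0.08807057388198589 [303, 168, 21, 60, 1120] [312.8, 197.2] ((329.32940673828125, 334.39111328125), (14.032125473022461, 45.346065521240234), 87.10508728027344)
mark ang -3.2512524 [317.8427 334.869 ] 76
box ((329.0943298339844, 334.0430908203125), (108.57878875732422, 107.69107818603516), 87.52448272705078)
red [300.94720903 349.85289405] [  0.73304737   0.68017757 300.9472     349.8529    ] ((450.24322509765625, 485.55694580078125), (456.02154541015625, 12.326942443847656), 42.29493713378906)
```

View pics/w35z.png

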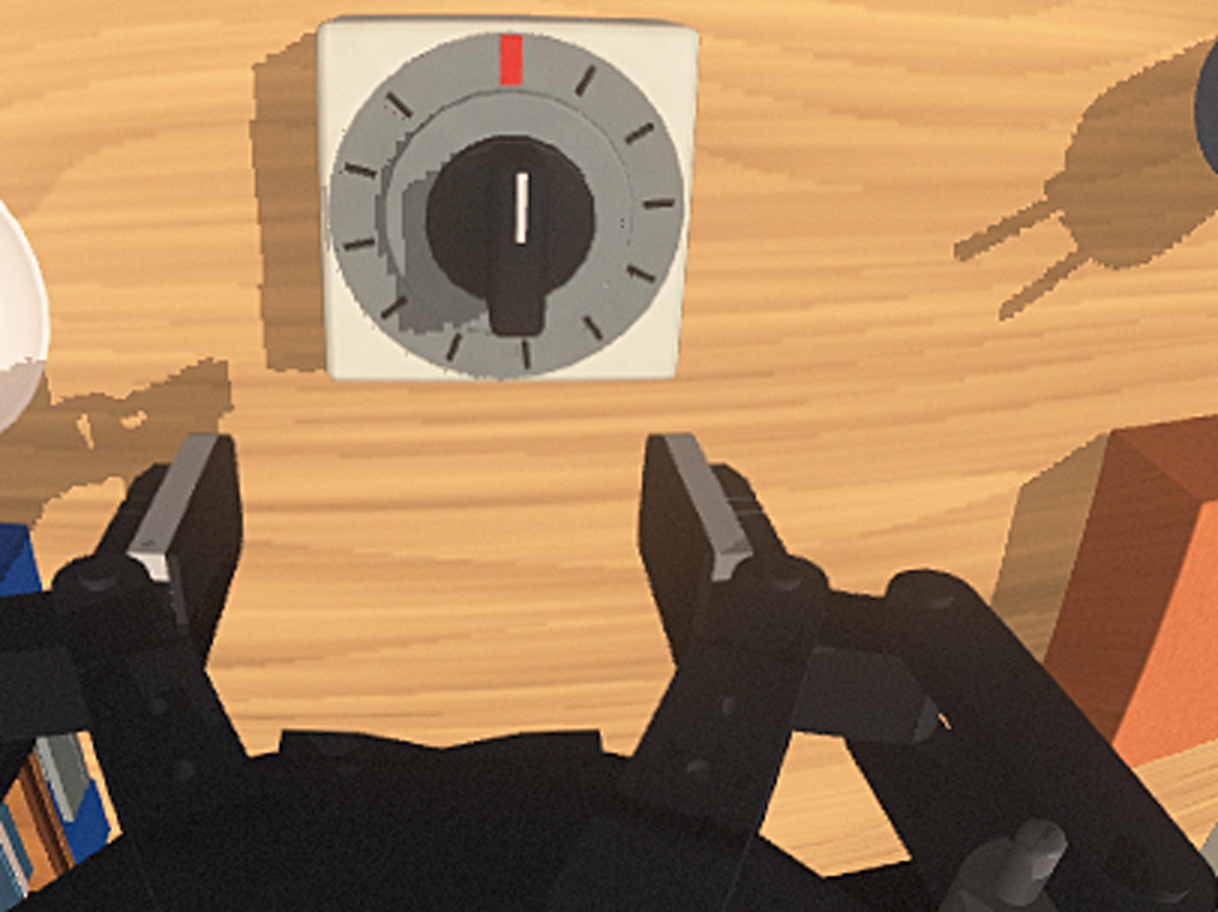

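```bash
python3 -m pendant '[[[60,0.02,-0.02,0.04,0,0,0],[60,0.03,-0.05,0.08,0,0,0],[60,0.03,-0.08,0.11,0,0,0],[60,0.03,-0.11,0.13,0,0,0],[60,0.03,-0.13,0.13,0,0,0],[60,0.03,-0.13,0.13,0,0,0],[60,0.03,-0.13,0.13,0,0,0],[60,0.03,-0.13,0.13,0,0,0]]]';python3 - <<'E'
from h import *
st();p,d,C=grab('side','s36');p,d,C=grab('scene','c36')
for n,t in(('scene','c36'),('side','s36')):
    p,d,C=load(t);P=allpts(n,d,C)
    m=(P[...,2]>.138)&(P[...,2]<.153)&(abs(P[...,0]-.553)<.1)&(abs(P[...,1]-.033)<.11)
    for i,s,c,l in comps(m.astype(np.uint8),8): print(n,'lip',P[l].mean(0).round(3),s[4])
cv2.imwrite('pics/f.png',cv2.resize(load('s36')[0][120:330,120:400],None,fx=2.6,fy=2.6,interpolation=cv2.INTER_CUBIC))
E
```

```text
clock: 71.37
position: [0.3692, 0.1857, 0.3232]
tool_rot: [0.826, 1.57, 2.358]
force: [-0.0, 0.6, 0.0]
grip_width: 0.0652
t 71.37 p [0.3692 0.1857 0.3232] x [-0.  0. -1.] z [0.039 0.999 0.   ] jawdeg 87.7 F [-0.   0.6  0. ] M [ 0.04  0.03 -0.05] w 0.0652 q [ 0.6  -0.19 -1.02  1.99 -0.17  1.25  1.17]
scene lip [0.508 0.093 0.147] 65
scene lip [0.605 0.088 0.147] 71
scene lip [ 0.554 -0.028  0.147] 78
side lip [0.601 0.093 0.148] 100
side lip [0.498 0.095 0.147] 53
```

View pics/f.png

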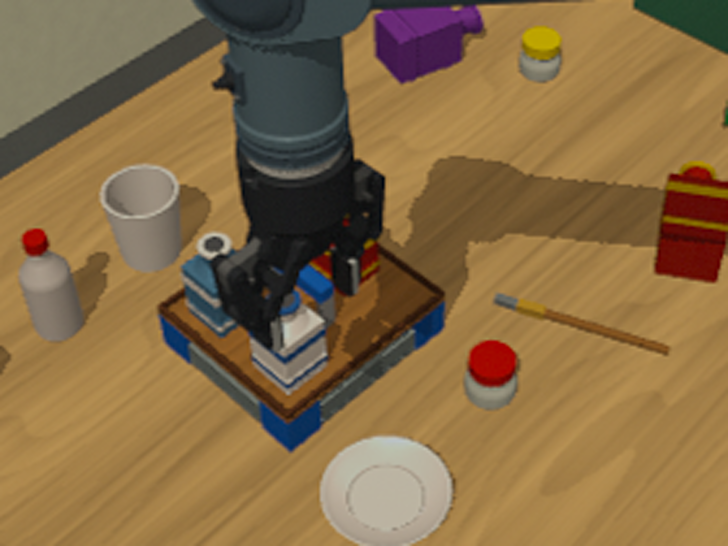

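All three lips stand at 147 mm, which matches 51 + 96 mm, and the robot is clear. I'm handing the job in.

```bash
python3 -c "
from station import env
print(env.finish_job())"
```

```text
the job is handed in; nothing more can be done
None
```

I handed the job in at about 71 s. The tray is seated, all three vases stand upright on it, and the counter is back at its zero stop.

- **Tray:** I lowered it onto the base tray. Before any vase went on, the camera put the bar top at 105 mm and the floor at 50 mm. Fully seated would be 106 and 51 mm, so it agrees to about 1 mm.
- **Vases:** The blue and white ones went straight onto the tray; the white one was knocked aside partway through, so I measured it again first. For the small red one the outward placing pose ran joint 6 close to its limit. I stood it on the table and regrasped it from above instead. In the scene view all three lips read 147 mm, the expected height. In the side view the gripper hid the red one, so only two could be read there.
- **Knob:** I turned it anticlockwise in two grips, only after all the vases stood. It met the stop at about 0.8 N m, and the bar ended within about half a degree of the zero direction. An earlier picture, probably taken while the arm was still settling, had read about 1.5° off.
- **Bystanders:** The plate, jars, pot, bottle, brush and look-alikes appear where they started in the last pictures. I checked these by eye and did not measure them.
- **Disagreements:** Wrist-camera positions of the same object differed by up to about 3.5 mm between views. The grasps still held.

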